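File the casting moulds in the clamp rack

TASK

Put the rubber moulds that lie on the bench away in the mould rack: loosen the clamp knob, draw the sliding cheek back, and stand every mould upright on one of its short thin ends (80 mm side vertical) in a row across the rack, broad faces towards fence and cheek, like books. Then push the cheek up so that the row stands closed together between fence and cheek with no gaps, and turn the knob fully tight again. Moulds may stand in any order and either end up; leave everything else on the bench where it is and standing.

Things in the scene. Friction and masses are not known exactly. Their poses are not given: they have to be found in the camera images.
- rack: mould rack, fixed to the bench: a flat aluminium base plate 100 (x) x 270 (y) x 12 thick; origin under its centre on the bench, z up, y along the row. At its -y end stands a fixed wooden fence 60 wide, 12 thick, top 72 above the bench. Moulds stand on the plate (its top is 12 mm above the bench), between fence and cheek; nothing walls the row in on the two long sides
- fence_face (a point): on the fence's inner face, at its foot, 12 mm above the bench, mid-width; rack axes: +y points along the row to the cheek, x across it
- cheek_face (a point): on the sliding cheek's face that looks at the fence, at its foot, mid-width; rack axes. The cheek is a wooden plate 60 wide, 10 thick, top 52 above the bench, on the front of a blue carriage body 60 wide, reaching 90 behind the face, top 35 above the bench
- carriage (a joint): sliding carriage with cheek: 0 = 15 mm gap between cheek and fence, +0.125 m = 140 mm gap (the end of its travel); slides along rack +y with about 2 N of friction when the clamp is loose; the carriage may be drawn and pushed by its knob
- clamp_knob (a joint): clamp knob on the carriage: 0 = loose (against its stop), grows clockwise seen from above, 1.6 rad = its tight stop. From 1.0 rad on it presses a brake on the plate and the carriage is locked; below 0.9 the carriage slides freely. Stays where left; takes 0.1 to 0.3 N m
- knob_grip (a point): on the knob's axis 60 mm behind the cheek face, 75 mm above the bench, the height for gripping (4 mm below the top of the bar). The knob is a black bar 48 long, 13 wide, from 53 to 79 mm above the bench, on a 38 mm disc (49 to 53); this point's x runs along the bar, and at joint 0 that is the rack's x
- mould0: pink rubber casting mould, a block 80 (its x) x 56 (its y) x 18 mm (its z), about 0.11 kg, lying flat on the bench at first; origin at the centre of one 80 x 56 face (the underside at the start). May be absent
- mould0_mid (a point): the middle of the pink mould block, same axes
- mould1: blue rubber casting mould, a block 80 (its x) x 56 (its y) x 18 mm (its z), about 0.11 kg, lying flat on the bench at first; origin at the centre of one 80 x 56 face (the underside at the start). May be absent
- mould1_mid (a point): the middle of the blue mould block, same axes
- mould2: green rubber casting mould, a block 80 (its x) x 56 (its y) x 18 mm (its z), about 0.11 kg, lying flat on the bench at first; origin at the centre of one 80 x 56 face (the underside at the start). May be absent
- mould2_mid (a point): the middle of the green mould block, same axes
- mould3: yellow rubber casting mould, a block 80 (its x) x 56 (its y) x 18 mm (its z), about 0.11 kg, lying flat on the bench at first; origin at the centre of one 80 x 56 face (the underside at the start). May be absent
- mould3_mid (a point): the middle of the yellow mould block, same axes
- mould4: purple rubber casting mould, a block 80 (its x) x 56 (its y) x 18 mm (its z), about 0.11 kg, lying flat on the bench at first; origin at the centre of one 80 x 56 face (the underside at the start). May be absent
- mould4_mid (a point): the middle of the purple mould block, same axes
- flux_bottle: small upright amber glass bottle with black cap, 44 mm across, 85 mm tall; a bystander; origin at the middle of its underside
- polish_jar: white jar with red cap, 64 mm across, 50 mm tall; a bystander; origin at the middle of its underside
- file_tool: screwdriver 160 mm long lying among the moulds' places; a bystander; origin at its underside, x along its length
- chasing_hammer: hammer 220 mm long, lying down; a bystander; origin at its underside, x along its length
- bench_block: bright steel block 60 x 60 x 22; a bystander; origin at the middle of its underside
- ring_mandrel: upright dark steel ring mandrel, 121 mm tall on a 60 mm foot; a bystander; origin at the middle of its underside
- binding_spool: brass spool, 48 mm across, 20 mm tall; a bystander; origin at the middle of its underside

How it is judged (in metres and radians):
On the way, in this order (a step that is already met when the one before it is completed fails the run):
1. the clamp knob is loosened (below 0.6 rad) (value of joint clamp_knob below 0.6 rad), for 0.1 s.
2. the cheek is drawn back to a gap of at least 45 mm (value of joint carriage above 0.03 m), for 0.1 s.
3. every mould stands upright on a short end on the rack plate between fence and cheek, let go (angle between the x axis of each of mould0, mould1, mould2, mould3, mould4 and the z axis of rack, either way round below 0.12 rad and angle between the z axis of each of mould0, mould1, mould2, mould3, mould4 and the y axis of rack, either way round below 0.17 rad and z of mould0_mid in the frame of fence_face between 0.036 and 0.045 m and x of mould0_mid in the frame of fence_face between -0.025 and 0.025 m and y of each of mould0_mid, mould1_mid, mould2_mid, mould3_mid, mould4_mid in the frame of fence_face above 0 m and y of each of mould0_mid, mould1_mid, mould2_mid, mould3_mid, mould4_mid in the frame of cheek_face below 0 m and linear speed of each of mould0, mould1, mould2, mould3, mould4 below 0.02 m/s and contact force between the fingers and mould0 below 0.1 N and z of mould1_mid in the frame of fence_face between 0.036 and 0.045 m and x of mould1_mid in the frame of fence_face between -0.025 and 0.025 m and contact force between the fingers and mould1 below 0.1 N and z of mould2_mid in the frame of fence_face between 0.036 and 0.045 m and x of mould2_mid in the frame of fence_face between -0.025 and 0.025 m and contact force between the fingers and mould2 below 0.1 N and z of mould3_mid in the frame of fence_face between 0.036 and 0.045 m and x of mould3_mid in the frame of fence_face between -0.025 and 0.025 m and contact force between the fingers and mould3 below 0.1 N and z of mould4_mid in the frame of fence_face between 0.036 and 0.045 m and x of mould4_mid in the frame of fence_face between -0.025 and 0.025 m and contact force between the fingers and mould4 below 0.1 N), for 0.2 s.
4. the cheek closes the row and the knob is tight (all of step 3 and (z of mould1_mid in the frame of mould0_mid between 0.012 and 0.024 m or z of mould2_mid in the frame of mould0_mid between 0.012 and 0.024 m or z of mould3_mid in the frame of mould0_mid between 0.012 and 0.024 m or z of mould4_mid in the frame of mould0_mid between 0.012 and 0.024 m or y of mould0_mid in the frame of fence_face below 0.0145 m or y of mould0_mid in the frame of cheek_face above -0.0145 m) and (z of mould1_mid in the frame of mould0_mid between -0.024 and -0.012 m or z of mould2_mid in the frame of mould0_mid between -0.024 and -0.012 m or z of mould3_mid in the frame of mould0_mid between -0.024 and -0.012 m or z of mould4_mid in the frame of mould0_mid between -0.024 and -0.012 m or y of mould0_mid in the frame of fence_face below 0.0145 m or y of mould0_mid in the frame of cheek_face above -0.0145 m) and (z of mould1_mid in the frame of mould0_mid between 0.012 and 0.024 m or z of mould2_mid in the frame of mould0_mid between 0.012 and 0.024 m or z of mould3_mid in the frame of mould0_mid between 0.012 and 0.024 m or z of mould4_mid in the frame of mould0_mid between 0.012 and 0.024 m or z of mould1_mid in the frame of mould0_mid between -0.024 and -0.012 m or z of mould2_mid in the frame of mould0_mid between -0.024 and -0.012 m or z of mould3_mid in the frame of mould0_mid between -0.024 and -0.012 m or z of mould4_mid in the frame of mould0_mid between -0.024 and -0.012 m) and (z of mould0_mid in the frame of mould1_mid between 0.012 and 0.024 m or z of mould2_mid in the frame of mould1_mid between 0.012 and 0.024 m or z of mould3_mid in the frame of mould1_mid between 0.012 and 0.024 m or z of mould4_mid in the frame of mould1_mid between 0.012 and 0.024 m or y of mould1_mid in the frame of fence_face below 0.0145 m or y of mould1_mid in the frame of cheek_face above -0.0145 m) and (z of mould0_mid in the frame of mould1_mid between -0.024 and -0.012 m or z of mould2_mid in the frame of mould1_mid between -0.024 and -0.012 m or z of mould3_mid in the frame of mould1_mid between -0.024 and -0.012 m or z of mould4_mid in the frame of mould1_mid between -0.024 and -0.012 m or y of mould1_mid in the frame of fence_face below 0.0145 m or y of mould1_mid in the frame of cheek_face above -0.0145 m) and (z of mould0_mid in the frame of mould1_mid between 0.012 and 0.024 m or z of mould2_mid in the frame of mould1_mid between 0.012 and 0.024 m or z of mould3_mid in the frame of mould1_mid between 0.012 and 0.024 m or z of mould4_mid in the frame of mould1_mid between 0.012 and 0.024 m or z of mould0_mid in the frame of mould1_mid between -0.024 and -0.012 m or z of mould2_mid in the frame of mould1_mid between -0.024 and -0.012 m or z of mould3_mid in the frame of mould1_mid between -0.024 and -0.012 m or z of mould4_mid in the frame of mould1_mid between -0.024 and -0.012 m) and (z of mould0_mid in the frame of mould2_mid between 0.012 and 0.024 m or z of mould1_mid in the frame of mould2_mid between 0.012 and 0.024 m or z of mould3_mid in the frame of mould2_mid between 0.012 and 0.024 m or z of mould4_mid in the frame of mould2_mid between 0.012 and 0.024 m or y of mould2_mid in the frame of fence_face below 0.0145 m or y of mould2_mid in the frame of cheek_face above -0.0145 m) and (z of mould0_mid in the frame of mould2_mid between -0.024 and -0.012 m or z of mould1_mid in the frame of mould2_mid between -0.024 and -0.012 m or z of mould3_mid in the frame of mould2_mid between -0.024 and -0.012 m or z of mould4_mid in the frame of mould2_mid between -0.024 and -0.012 m or y of mould2_mid in the frame of fence_face below 0.0145 m or y of mould2_mid in the frame of cheek_face above -0.0145 m) and (z of mould0_mid in the frame of mould2_mid between 0.012 and 0.024 m or z of mould1_mid in the frame of mould2_mid between 0.012 and 0.024 m or z of mould3_mid in the frame of mould2_mid between 0.012 and 0.024 m or z of mould4_mid in the frame of mould2_mid between 0.012 and 0.024 m or z of mould0_mid in the frame of mould2_mid between -0.024 and -0.012 m or z of mould1_mid in the frame of mould2_mid between -0.024 and -0.012 m or z of mould3_mid in the frame of mould2_mid between -0.024 and -0.012 m or z of mould4_mid in the frame of mould2_mid between -0.024 and -0.012 m) and (z of mould0_mid in the frame of mould3_mid between 0.012 and 0.024 m or z of mould1_mid in the frame of mould3_mid between 0.012 and 0.024 m or z of mould2_mid in the frame of mould3_mid between 0.012 and 0.024 m or z of mould4_mid in the frame of mould3_mid between 0.012 and 0.024 m or y of mould3_mid in the frame of fence_face below 0.0145 m or y of mould3_mid in the frame of cheek_face above -0.0145 m) and (z of mould0_mid in the frame of mould3_mid between -0.024 and -0.012 m or z of mould1_mid in the frame of mould3_mid between -0.024 and -0.012 m or z of mould2_mid in the frame of mould3_mid between -0.024 and -0.012 m or z of mould4_mid in the frame of mould3_mid between -0.024 and -0.012 m or y of mould3_mid in the frame of fence_face below 0.0145 m or y of mould3_mid in the frame of cheek_face above -0.0145 m) and (z of mould0_mid in the frame of mould3_mid between 0.012 and 0.024 m or z of mould1_mid in the frame of mould3_mid between 0.012 and 0.024 m or z of mould2_mid in the frame of mould3_mid between 0.012 and 0.024 m or z of mould4_mid in the frame of mould3_mid between 0.012 and 0.024 m or z of mould0_mid in the frame of mould3_mid between -0.024 and -0.012 m or z of mould1_mid in the frame of mould3_mid between -0.024 and -0.012 m or z of mould2_mid in the frame of mould3_mid between -0.024 and -0.012 m or z of mould4_mid in the frame of mould3_mid between -0.024 and -0.012 m) and (z of mould0_mid in the frame of mould4_mid between 0.012 and 0.024 m or z of mould1_mid in the frame of mould4_mid between 0.012 and 0.024 m or z of mould2_mid in the frame of mould4_mid between 0.012 and 0.024 m or z of mould3_mid in the frame of mould4_mid between 0.012 and 0.024 m or y of mould4_mid in the frame of fence_face below 0.0145 m or y of mould4_mid in the frame of cheek_face above -0.0145 m) and (z of mould0_mid in the frame of mould4_mid between -0.024 and -0.012 m or z of mould1_mid in the frame of mould4_mid between -0.024 and -0.012 m or z of mould2_mid in the frame of mould4_mid between -0.024 and -0.012 m or z of mould3_mid in the frame of mould4_mid between -0.024 and -0.012 m or y of mould4_mid in the frame of fence_face below 0.0145 m or y of mould4_mid in the frame of cheek_face above -0.0145 m) and (z of mould0_mid in the frame of mould4_mid between 0.012 and 0.024 m or z of mould1_mid in the frame of mould4_mid between 0.012 and 0.024 m or z of mould2_mid in the frame of mould4_mid between 0.012 and 0.024 m or z of mould3_mid in the frame of mould4_mid between 0.012 and 0.024 m or z of mould0_mid in the frame of mould4_mid between -0.024 and -0.012 m or z of mould1_mid in the frame of mould4_mid between -0.024 and -0.012 m or z of mould2_mid in the frame of mould4_mid between -0.024 and -0.012 m or z of mould3_mid in the frame of mould4_mid between -0.024 and -0.012 m) and value of joint clamp_knob above 1.3 rad), for 0.2 s.
At the end, for the whole second after the job is handed in: Every mould present stands on a short end on the rack plate (upright within 7 degrees, square to the row within 10, within 25 mm of its middle line), gaps in the row, to the fence and to the cheek under 5 mm, at rest, let go; the knob is at 1.3 rad or more (all of step 4); the robot touches nothing.
It fails at once if the flux bottle, jar or ring mandrel is tipped over (angle between any of flux_bottle, polish_jar, ring_mandrel's own z axis and vertical above 0.7 rad).
It fails at once if a bystander is shoved more than 80 mm away (distance of any of flux_bottle, polish_jar, file_tool, chasing_hammer, bench_block, ring_mandrel, binding_spool from where it was at the start of the episode above 0.08 m).
Of mould0, mould1, mould2, mould3, mould4 only 3 to 5 are there at a start; the rules pass over those that are not, and their reading is None.
At some moment in a run one of mould0, mould1, mould2, mould3, mould4 may be knocked a few centimetres aside while the robot is not near it.
Once in a run the grip may slacken for a moment while it holds something.
It also fails if it takes over 210 s, if anything falls off the work surface, if the arm or the gripper's body presses on something with over 40 N, if the wrist force passes 120 N, or if a joint passes its speed limit or range.

ROBOT

A 6-joint arm with a two-finger parallel gripper is mounted at the origin on the work surface. World frame = base frame: x ahead of the robot, y to its left, z up, the work surface at z = 0. Lengths are in mm, angles in rad, forces in N, time in s.
With the tool pointing down it reaches from about 300 to 875 mm from the base axis. Payload 4.2 kg.
Tool frame: the origin (TCP) lies at the very end of the fingers, on their centre line; the grasp point (between the pads) lies 19 mm behind it; z points along the fingers, y is the line along which they close (so a half turn about z gives the same grasp; the last joint's range is limited). The gripper opens to 85 mm and grips with 20 to 120 N. Pads are 22 mm wide; open, the fingers measure 114 mm over their backs; the gripper's body (76 mm by 85 mm) begins 54 mm behind the grasp point. The pads swing forward as they close: fully open they stand 13 mm farther back than shut.
Start: joints at [-1.308, 0.32, 1.565, -0, 1.257, -0.02], TCP at [160.454, -552.174, 231.338] pointing down, gripper open.
Joint ranges: [-3.11, 3.11], [-0.84, 2.01], [0.21, 2.61], [-1.34, 4.49], [0.05, 2.63], [-2.56, 2.56]. Speed limits (rad/s): [2.57, 2.57, 3.14, 3.14, 3.14, 3.14].

INTERFACE

Orientations are given as a unit quaternion [w, x, y, z].
In Python, from bench import arm gives the robot as it stands.
- The arm moves only by the tool jog_arm, never from a script. Its argument "moves" is a list of rows, each a list of 3 entries, a list of its own where there are three numbers: the shift along the tool's x, y, z in mm, then the turn, a rotation vector about the tool's x, y, z in rad, then the finger opening in mm, from 0 to 85.4. In form: [[[dx, dy, dz], [wx, wy, wz], grip], ...]. A call has 1 to 10 rows; each row is the pose to reach, as a shift and turn from the pose commanded when the call began, along the tool's axes at that moment; what a row does not reach only later rows make up. A row lasts 1/12 s, in which the tool goes at most 41.7 mm and 7.16 degrees, less where a joint would pass 70% of its speed; a pose out of reach is approached as far as the arm can. A call with a gripper value outside its range is refused whole. The fingers move at their own pace and stop on an object; "grip_force" is the grip in N (left out, the last holds). Time passes only in rows, so rows that repeat a pose let the fingers close. It gives the time, the measured TCP pose, the force, the opening and the grip force at its end, in the units of the state.
- arm.get_obs(): the state, without advancing time (a new reading comes with each control period).
- arm.grab_frame(name): name is "side" or "top" or "wrist"; returns (picture, depth): 480x640x3 uint8, blue, green, red; 480x640 float32, mm along the optical axis (not along the pixel's ray), 0 where there is no reading.
- arm.calibration(name): a dict with "camera_matrix" (3x3 intrinsics, pixels), "distortion" ([k1, k2, p1, p2, k3] as OpenCV has them; the pictures are not rectified), "world_from_camera" (4x4, takes a point from camera to world coordinates). Camera axes: x right, y down, z forward; pixel columns grow to the right and rows downward; lengths in mm; the calibration is good to about 2 mm. A picture is of the moment at which its call begins: read the wrist's pose just before it. calibration takes no time and is no camera call; for the wrist camera it gives the pose at the moment of the call.
- arm.finish_job(): hands the job in; it is judged then, once.
The state is a dict: "time_s": time; "joints": joint angles; "joint_velocities": joint speeds; "effort": joint torques, N m; "tcp_pos": TCP position; "tool_rot": TCP orientation; "force": force on the tool from outside, world axes, zero at the start; "wrist_torque": the same for the moment, N m; "grip_width": opening from 0.0 (shut) to 1.0 (fully open); "gripper_force": force on a finger pad.
Only numpy, scipy, OpenCV 4.12 (cv2) and the standard library are available. Lean on these libraries where they do the work, as an engineer would, in place of code of your own. Each camera call takes 0.05 s, during which the arm holds its last target. There are 200 camera calls.

## Working session

There is one attempt and no reset: what is moved stays moved. The work goes in short steps, Python scripts to look and compute and a tool call to move; the robot and the scene stay as the last step left them, time stands still between calls to the robot, and variables do not carry over. Pictures are saved under pics/ and viewed, at most 14 in all, crops included, and the job is handed in when it is done.

Besides the shell and the picture viewer there is one more tool, called as name(argument=value, ...) on one line, values as JSON. jog_arm: Moves the arm, as the interface text tells. Its arguments: {"type":"object","properties":{"moves":{"type":"array","items":{"type":"array"}},"grip_force":{"type":"number"}},"required":["moves"]}

```bash
ls; mkdir -p pics; python3 - <<'E'
from bench import arm
import cv2,numpy as np
o=arm.get_obs();print(o)
for n in ("top","side"):
    im,d=arm.grab_frame(n);cv2.imwrite(f"pics/{n}0.png",im);np.save(f"pics/{n}0d.npy",d);c=arm.calibration(n);print(n,c)
E
```

```text
pics
{'time_s': 0.0, 'joints': array([-1.30799634e+00,  3.20312067e-01,  1.56569413e+00,  6.37254139e-06,
        1.25738929e+00, -2.00096373e-02]), 'joint_velocities': array([-3.87147681e-04, -6.69849225e-04,  1.82291421e-05, -4.58738018e-04,
        1.53296031e-03,  7.55087961e-05]), 'effort': array([-2.73245951e-04, -4.15527534e+01, -2.34159797e+01, -3.06556431e-04,
        8.00885959e-03, -3.19985723e-06]), 'tcp_pos': array([ 160.32894185, -551.69508309,  230.46480988]), 'tool_rot': array([-8.95150620e-04,  9.90018724e-01,  1.40933010e-01, -1.06151289e-04]), 'force': array([-0.29226403,  0.47043663,  0.49003425]), 'wrist_torque': array([ 0.00020979, -0.01345695, -0.07359897]), 'gripper_force': 0.0, 'grip_width': 1.0013360389349388}
top {'camera_matrix': array([[498.22354071,   0.        , 315.69172319],
       [  0.        , 498.22354071, 233.19376586],
       [  0.        ,   0.        ,   1.        ]]), 'distortion': array([0.01773162, 0.        , 0.        , 0.        , 0.        ]), 'world_from_camera': array([[-1.67509014e-02, -9.93885273e-01,  1.09139690e-01,
         4.447
[... 192 characters left out ...]
.00000000e+00,  0.00000000e+00,  0.00000000e+00,
         1.00000000e+00]])}
side {'camera_matrix': array([[568.1566443 ,   0.        , 318.33613922],
       [  0.        , 568.1566443 , 236.86126104],
       [  0.        ,   0.        ,   1.        ]]), 'distortion': array([0.00235636, 0.        , 0.        , 0.        , 0.        ]), 'world_from_camera': array([[-9.30431644e-01, -2.23518751e-01,  2.90407168e-01,
         2.16982625e+02],
       [-3.66115632e-01,  5.32338489e-01, -7.63266059e-01,
         9.66205446e+02],
       [ 1.60093634e-02, -8.16489498e-01, -5.77138285e-01,
         7.82056178e+02],
       [ 0.00000000e+00,  0.00000000e+00,  0.00000000e+00,
         1.00000000e+00]])}
```

View pics/top0.png

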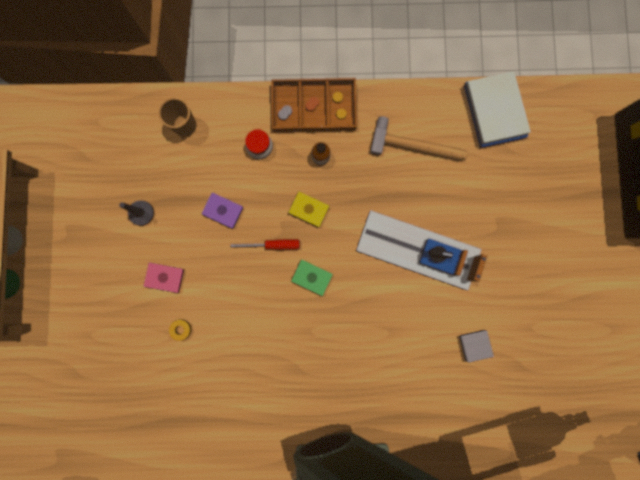

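View pics/side0.png

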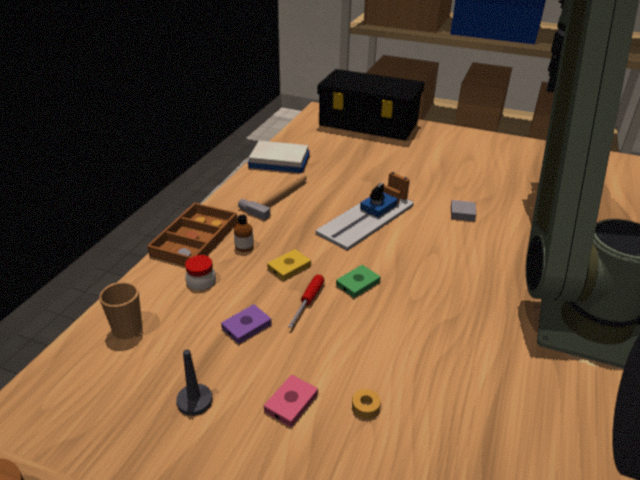

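The top view shows four moulds: purple (222,210), yellow (309,210), green (312,278) and pink (164,278). The rack plate runs from (360,230) to (480,270), with the knob at about (437,255) and the fence at about (480,267). The blue mould is absent. The side view agrees.

```bash
cat > h.py <<'E'
from bench import arm
import cv2,numpy as np
from scipy.spatial.transform import Rotation as R
HSV={'pink':((165,90,80),(178,255,255)),'yellow':((22,150,120),(32,255,255)),'green':((55,90,60),(80,255,255)),'purple':((125,80,50),(150,255,255))}
def toplane(px,z,c):
    n=cv2.undistortPoints(np.float64(px).reshape(-1,1,2),c['camera_matrix'],c['distortion'])[:,0]
    T=c['world_from_camera'];d=np.c_[n,np.ones(len(n))]@T[:3,:3].T;o=T[:3,3]
    return (o+d*((z-o[2])/d[:,2])[:,None])[:,:2]
def rect(mask,z,c,scale=10):
    cs,_=cv2.findContours(mask,cv2.RETR_EXTERNAL,cv2.CHAIN_APPROX_NONE)
    if not cs: return None
    k=max(cs,key=cv2.contourArea)
    if cv2.contourArea(k)<60: return None
    p=toplane(k[:,0],z,c)
    (cx,cy),(w,h),a=cv2.minAreaRect(np.float32(p))
    if w<h: w,h,a=h,w,a+90
    return np.array([cx,cy,w,h,(a+90)%180-90])  # long axis angle deg
def moulds(im,c,z=18):
    hsv=cv2.cvtColor(im,cv2.COLOR_BGR2HSV)
    for n,(lo,hi) in HSV.items():
        r=rect(cv2.inRange(hsv,lo,hi),z,c)
        print(n,None if r is None else r.round(1))
def snap(n,name):
    c=arm.calibration(n);im,d=arm.grab_frame(n);cv2.imwrite(f"pics/{name}.png",im);np.save(f"pics/{name}.npy",d);return im,d,c
E
python3 - <<'E'
from h import *
im=cv2.imread('pics/top0.png');c=arm.calibration('top')
hsv=cv2.cvtColor(im,cv2.COLOR_BGR2HSV)
for p in [(215,205),(303,203),(302,278),(154,274),(382,230)]: print(p,hsv[p[1],p[0]])
moulds(im,c)
w=cv2.inRange(hsv,(0,0,130),(179,45,255));w[:205]=0;w[300:]=0;w[:,:345]=0;w[:,490:]=0
m=cv2.morphologyEx(w,cv2.MORPH_OPEN,np.ones((3,3)))
ys,xs=np.nonzero(m);p=toplane(np.c_[xs,ys],12,c)
r=cv2.minAreaRect(np.float32(p));print(r);print(cv2.boxPoints(r))
print(toplane([(437,255)],75,c))
cv2.imwrite('pics/rack.png',cv2.resize(im[205:300,345:495],None,fx=5,fy=5,interpolation=cv2.INTER_CUBIC))
E
```

```text
(215, 205) [143 101 147]
(303, 203) [ 26 242 176]
(302, 278) [ 58 115 151]
(154, 274) [173 134 181]
(382, 230) [ 20  17 177]
pink [474.4 400.4  78.9  53.6  77.8]
yellow [627.3  66.6  80.5  56.6  63.8]
green [469.   62.2  74.   50.   63.9]
purple [627.6 267.1  77.4  52.8  64.3]
((528.7177124023438, -184.30104064941406), (267.79644775390625, 98.77047729492188), 69.40505981445312)
[[ 435.38873 -292.2702 ]
 [ 527.84686 -327.0136 ]
 [ 622.0467   -76.33188]
 [ 529.58856  -41.58847]]
[[ 511.52659259 -212.27515415]]
```

View pics/rack.png

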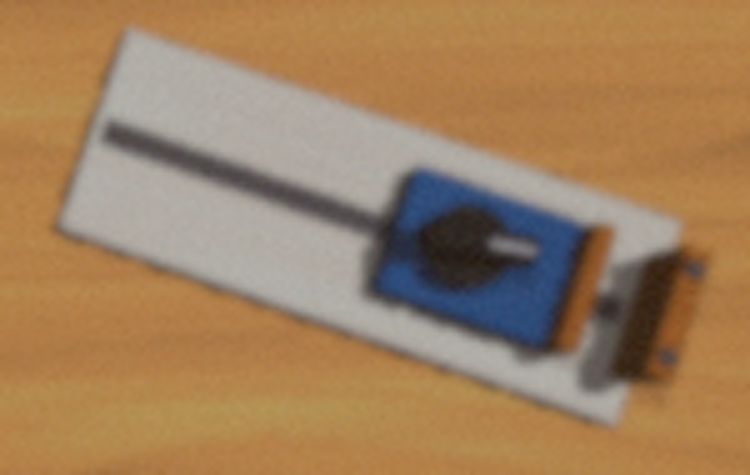

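The zoomed crop shows the fence at the right. The cheek is about 15 mm from it, and the knob is at about zoomed (470,245), with its bar roughly along world y, so it is tightened. I'll fly over it for a wrist view.

jog_arm(moves=[[[40, -23, -2], [0, 0, -0.12], 85], [[80, -47, -4], [0, 0, -0.24], 85], [[120, -70, -6], [0, 0, -0.36], 85], [[160, -94, -8], [0, 0, -0.48], 85], [[195, -115, -10], [0, 0, -0.6], 85], [[230, -135, -12], [0, 0, -0.72], 85], [[265, -155, -14], [0, 0, -0.84], 85], [[300, -175, -16], [0, 0, -0.95], 85], [[300, -175, -16], [0, 0, -0.95], 85], [[300, -175, -16], [0, 0, -0.95], 85]])

```text
time_s: 0.93
tcp_pos: [401.7, -297.8, 247.2]
tool_rot: [-0.0, 0.815, 0.58, 0.0]
force: [0.6, -0.4, 0.4]
grip_width: 0.993
gripper_force: 0.0
```

```bash
cat >> h.py <<'E'
def pose():
    o=arm.get_obs();q=o['tool_rot'];return o,o['tcp_pos'],R.from_quat([q[1],q[2],q[3],q[0]])
def log():
    o,p,r=pose();open('log.txt','a').write(repr([list(map(float,o['joints'])),list(map(float,p)),list(map(float,r.as_quat()))])+'\n')
def down(yang):  # tool down, tool y at world angle yang deg
    a=np.radians(yang);y=np.array([np.cos(a),np.sin(a),0]);z=np.array([0,0,-1.]);return R.from_matrix(np.c_[np.cross(y,z),y,z])
def delta(p1,r1,p0=None,r0=None):
    if p0 is None: _,p0,r0=pose()
    log()
    return (r0.inv().apply(np.array(p1)-p0)).round(1),(r0.inv()*r1).as_rotvec().round(4)
E
python3 - <<'E'
from h import *
o,p,r=pose();print(p,o['joints'].round(3),o['time_s']);c=arm.calibration('wrist')
T=np.eye(4);T[:3,:3]=r.as_matrix();T[:3,3]=p
print((np.linalg.inv(T)@c['world_from_camera']).round(3))
print(delta([480,-215,250],down(2)))
E
```

```text
[ 401.71560365 -297.83384691  247.19504226] [-6.620e-01  1.910e-01  1.702e+00  1.000e-03  1.249e+00 -3.290e-01] 0.9333
[[-0.00000e+00 -9.63000e-01 -2.68000e-01  6.71880e+01]
 [ 1.00000e+00 -1.00000e-03  1.00000e-03 -1.16700e+00]
 [-1.00000e-03 -2.68000e-01  9.63000e-01 -1.42789e+02]
 [ 0.00000e+00  0.00000e+00  0.00000e+00  1.00000e+00]]
(array([103.9,  46.9,  -2.7]), array([ 0.0004, -0.001 , -0.3681]))
```

jog_arm(moves=[[[35, 16, -1], [0, 0, -0.12], 85], [[70, 31, -2], [0, 0, -0.24], 85], [[104, 47, -3], [0, 0, -0.368], 85], [[104, 47, -3], [0, 0, -0.368], 85], [[104, 47, -3], [0, 0, -0.368], 85], [[104, 47, -3], [0, 0, -0.368], 85]])

```text
time_s: 1.43
tcp_pos: [477.7, -218.6, 249.8]
tool_rot: [-0.0, 0.697, 0.717, -0.001]
force: [-1.5, 0.0, -1.0]
grip_width: 0.996
gripper_force: 0.0
```

```bash
python3 - <<'E'
from h import *
o,p,r=pose();print(p,o['joints'].round(3));log()
im,d,c=snap('wrist','w1')
im,d,c=snap('top','t1');moulds(im,c)
E
```

```text
[ 477.67785027 -218.63404981  249.84531705] [-4.510e-01  2.300e-01  1.643e+00 -1.000e-03  1.269e+00 -4.790e-01]
pink [474.4 400.3  79.4  53.3  78.3]
yellow [627.2  66.8  80.2  57.   63.4]
green [468.9  62.7  74.7  49.8  63.8]
purple [627.6 267.1  77.5  52.7  64. ]
```

View pics/w1.png

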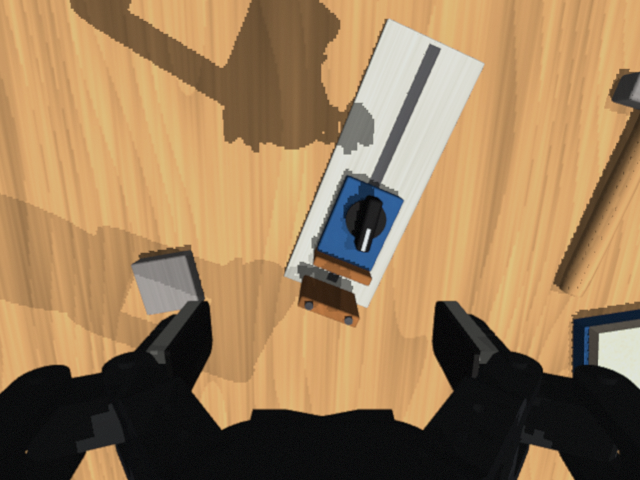

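The wrist view shows the knob at about (368,222), with its bar running from (376,198) to (364,250). The cheek top is at about (342,270), and the fence lies between (300,300) and (355,320). I'll measure these from the depth image.

```bash
cat >> h.py <<'E'
def cloud(d,c):
    v,u=np.nonzero(d>0);z=d[v,u]
    n=cv2.undistortPoints(np.float64(np.c_[u,v]).reshape(-1,1,2),c['camera_matrix'],c['distortion'])[:,0]
    T=c['world_from_camera'];return (np.c_[n,np.ones(len(n))]*z[:,None])@T[:3,:3].T+T[:3,3],u,v
E
python3 - <<'E'
from h import *
d=np.load('pics/w1.npy');c=arm.calibration('wrist');im=cv2.imread('pics/w1.png')
P,u,v=cloud(d,c)
box=lambda a,b,e,f:(u>a)&(u<b)&(v>e)&(v<f)
def rr(m,n):
    q=P[m];r=cv2.minAreaRect(np.float32(q[:,:2]));print(n,len(q),'z',np.median(q[:,2]).round(1),'c',np.round(r[0],1),np.round(r[1],1),round(r[2],1))
sel=box(280,420,170,330)
rr(sel&(P[:,2]>73)&(P[:,2]<86)&(v<255),'bar')
rr(sel&(P[:,2]>45)&(P[:,2]<58)&(v>240)&(v<285),'cheek')
rr(sel&(P[:,2]>66)&(P[:,2]<78)&(v>270),'fence')
rr(sel&(P[:,2]>29)&(P[:,2]<41),'body')
hsv=cv2.cvtColor(im,cv2.COLOR_BGR2HSV)[v,u]
w=box(270,500,10,320)&(hsv[:,1]<60)&(hsv[:,2]>110)&(P[:,2]>6)&(P[:,2]<18);rr(w,'plate')
ben=box(450,550,80,250)&(P[:,2]<30);print('bench z',np.median(P[ben][:,2]))
# moulds via top image depth
E
```

```text
bar 832 z 79.4 c [ 516.6 -223. ] [47.9 13.4] 78.2
cheek 686 z 52.3 c [ 497.  -274.3] [10.3 59.9] 69.1
fence 858 z 72.5 c [ 484.2 -307.7] [12.6 59.5] 69.7
body 3639 z 35.6 c [ 505.2 -253.2] [124.4  60.4] 69.3
plate 18008 z 12.6 c [ 530.4 -187.1] [269.2 100.3] 69.3
bench z 0.8437292388284732
```

```bash
python3 - <<'E'
from h import *
print(delta([516.6,-223,110],down(-11.8)));print(delta([516.6,-223,57],down(-11.8)))
E
```

```text
(array([ -5. ,  39.2, 140.1]), array([-0.0009,  0.0003,  0.2334]))
(array([ -5. ,  39.2, 193.1]), array([-0.0009,  0.0003,  0.2334]))
```

jog_arm(moves=[[[-3, 20, 35], [0, 0, 0.117], 34], [[-5, 39, 70], [0, 0, 0.234], 34], [[-5, 39, 105], [0, 0, 0.234], 34], [[-5, 39, 140], [0, 0, 0.234], 34], [[-5, 39, 155], [0, 0, 0.234], 34], [[-5, 39, 170], [0, 0, 0.234], 34], [[-5, 39, 185], [0, 0, 0.234], 34], [[-5, 39, 193], [0, 0, 0.234], 34], [[-5, 39, 193], [0, 0, 0.234], 34], [[-5, 39, 193], [0, 0, 0.234], 34]])

```text
time_s: 2.37
tcp_pos: [517.3, -222.5, 57.5]
tool_rot: [-0.0, 0.776, 0.631, -0.0]
force: [-0.8, -0.3, 0.5]
grip_width: 0.399
gripper_force: 0.0
```

jog_arm(moves=[[[0, 0, 0], [0, 0, 0], 5], [[0, 0, 0], [0, 0, 0], 5], [[0, 0, 0], [0, 0, 0], 5], [[0, 0, 0], [0, 0, 0], 5], [[0, 0, 0], [0, 0, 0], 5], [[0, 0, 0], [0, 0, 0], 5]], grip_force=40)

```text
time_s: 2.87
tcp_pos: [518.1, -222.3, 58.6]
tool_rot: [0.001, 0.775, 0.632, 0.0]
force: [-2.8, -1.3, 7.3]
grip_width: 0.14
gripper_force: 40.8
```

```bash
python3 - <<'E'
from h import *
o,p,r=pose();print(p,o['joints'].round(3),o['grip_width']*85.4,o['gripper_force'],o['force']);log()
E
```

```text
[ 518.06234067 -222.25145292   58.55432473] [-4.250e-01  4.640e-01  1.823e+00 -1.000e-03  8.530e-01 -2.210e-01] 11.984008996581283 40.769811272621155 [-2.76390603 -1.33767801  7.26141064]
```

jog_arm(moves=[[[0, 0, -1], [0, 0, -0.1], 5], [[0, 0, -1], [0, 0, -0.2], 5], [[0, 0, -1], [0, 0, -0.3], 5], [[0, 0, -1], [0, 0, -0.4], 5], [[0, 0, -1], [0, 0, -0.5], 5], [[0, 0, -1], [0, 0, -0.6], 5], [[0, 0, -1], [0, 0, -0.7], 5], [[0, 0, -1], [0, 0, -0.7], 5]])

```text
time_s: 3.53
tcp_pos: [518.4, -222.1, 58.5]
tool_rot: [0.001, 0.511, 0.86, -0.0]
force: [1.2, -1.6, -1.2]
grip_width: 0.138
gripper_force: 39.9
```

jog_arm(moves=[[[0, 0, 0], [0, 0, -0.1], 5], [[0, 0, 0], [0, 0, -0.2], 5], [[0, 0, 0], [0, 0, -0.3], 5], [[0, 0, 0], [0, 0, -0.4], 5], [[0, 0, 0], [0, 0, -0.5], 5], [[0, 0, 0], [0, 0, -0.6], 5], [[0, 0, 0], [0, 0, -0.68], 5], [[0, 0, 0], [0, 0, -0.68], 5], [[0, 0, 0], [0, 0, -0.68], 5]])

```text
time_s: 4.28
tcp_pos: [518.5, -221.9, 58.5]
tool_rot: [0.001, 0.198, 0.98, -0.0]
force: [2.9, -1.9, -1.7]
grip_width: 0.137
gripper_force: 39.8
```

```bash
python3 - <<'E'
from h import *
o,p,r=pose();print(p,o['joints'].round(3),o['grip_width']*85.4,o['gripper_force'],o['force'],o['wrist_torque']);log()
k=np.array([.3526,.9358,0])*108
print(r.inv().apply(k), np.degrees(np.arctan2(*r.as_matrix()[:2,1][::-1])))
E
```

```text
[ 518.50437313 -221.90124068   58.47787418] [-0.425  0.464  1.822  0.     0.853 -1.598] 11.678272236207443 39.8067569732666 [ 2.89755469 -1.92409198 -1.69829313] [-0.16459334 -0.4585017   0.1224741 ]
[ 4.06953354e+00  1.07925916e+02 -4.17794545e-03] 67.19468327070581
```

jog_arm(moves=[[[0.5, 13, 0], [0, 0, 0], 5], [[1, 27, 0], [0, 0, 0], 5], [[1.5, 41, 0], [0, 0, 0], 5], [[2, 54, 0], [0, 0, 0], 5], [[2.5, 68, 0], [0, 0, 0], 5], [[3, 81, 0], [0, 0, 0], 5], [[3.5, 95, 0], [0, 0, 0], 5], [[4, 108, 0], [0, 0, 0], 5], [[4, 108, 0], [0, 0, 0], 5], [[4, 108, 0], [0, 0, 0], 5]])

```text
time_s: 5.12
tcp_pos: [557.4, -118.3, 58.5]
tool_rot: [0.001, 0.196, 0.981, 0.001]
force: [5.5, -0.4, -2.4]
grip_width: 0.142
gripper_force: 40.1
```

jog_arm(moves=[[[0, 0, 0], [0, 0, 0], 34], [[0, 0, 0], [0, 0, 0], 34], [[0, 0, 0], [0, 0, 0], 34], [[0, 0, 0], [0, 0, 0], 34], [[0, 0, -40], [0, 0, 0], 34], [[0, 0, -80], [0, 0, 0], 34], [[0, 0, -120], [0, 0, 0], 60], [[0, 0, -150], [0, 0, 0], 85], [[0, 0, -150], [0, 0, 0], 85], [[0, 0, -150], [0, 0, 0], 85]])

```text
time_s: 5.95
tcp_pos: [556.0, -120.6, 210.3]
tool_rot: [0.002, 0.196, 0.981, -0.0]
force: [0.3, 0.2, -1.3]
grip_width: 0.939
gripper_force: 0.0
```

```bash
python3 - <<'E'
from h import *
o,p,r=pose();print(p,o['joints'].round(3));log()
im,d,c=snap('wrist','w2');im,dt,ct=snap('top','t2');moulds(im,ct)
P,u,v=cloud(d,c)
C=np.array([530.4,-187.1]);ey=np.array([.3526,.9358]);ex=np.array([.9358,-.3526])
q=(P[:,:2]-C);y=q@ey;x=q@ex
m=(abs(x)<29)&(P[:,2]>48)&(P[:,2]<56)&(y>-110)&(y<60);print('cheek y',np.percentile(y[m],[1,50,99]) if m.any() else None)
m=(abs(x)<40)&(P[:,2]>75)&(P[:,2]<84)&(abs(y-70)<40);r=cv2.minAreaRect(np.float32(P[m][:,:2]));print(m.sum(),r,y[m].mean(),x[m].mean())
# fit arm
from scipy.optimize import least_squares
L=[eval(l) for l in open('log.txt')]
for w in (1,-1):
  J=np.array([l[0] for l in L]);Q=R.from_quat([l[2] for l in L]);tp=np.array([l[1] for l in L])
  f=lambda j:R.from_euler('Z',j[:,0:1])*R.from_euler('Y',(j[:,1]+j[:,2])[:,None])*R.from_euler('Z',w*j[:,3:4])*R.from_euler('Y',j[:,4:5])*R.from_euler('Z',j[:,5:6]+np.pi/2)
  print(w,np.degrees((f(J).inv()*Q).magnitude()).max())
def res(s):
  d1,a1,a2,a3,d4,d6=s;q23=J[:,1]+J[:,2]
  rr=a1+a2*np.sin(J[:,1])+a3*np.cos(q23)+d4*np.sin(q23);zz=d1+a2*np.cos(J[:,1])-a3*np.sin(q23)+d4*np.cos(q23)
  t=np.c_[rr*np.cos(J[:,0]),rr*np.sin(J[:,0]),zz]+Q.as_matrix()[:,:,2]*d6
  return (t-tp).ravel()
s=least_squares(res,[200,0,425,0,400,200]);print(s.x.round(1),abs(s.fun).max())
E
```

```text
[ 556.01782171 -120.62059836  210.3412703 ] [-0.234  0.322  1.615  0.     1.2   -1.409]
pink [474.7 400.2  79.2  52.9  78.2]
yellow [627.   66.7  80.5  57.3  63.8]
green [457.4  42.7  47.1  31.1 -24.2]
purple [627.6 267.2  77.5  52.8  64.3]
cheek y [13.04446487 19.4149673  59.69547351]
1023 ((555.7969360351562, -118.77516174316406), (12.490387916564941, 47.666927337646484), 67.6091079711914) 72.93408891761167 -1.0687188926442623
1 2.4017063822736934e-14
-1 0.1258916360643747
[-1658.1    -7.6   654.9    52.7   418.6 -1445.6] 10.752728331737444
```

```bash
cat >> h.py <<'E'
def tilt(yaw,lean,flip=0):
    """tool y at world angle yaw+90 (+180 if flip); approach = down tilted so that it points lean deg toward +dir(yaw)"""
    a=np.radians(yaw);m=np.array([np.cos(a),np.sin(a),0]);l=np.radians(lean)
    z=np.sin(l)*m-np.cos(l)*np.array([0,0,1.]);y=np.array([-m[1],m[0],0])*(-1 if flip else 1)
    return R.from_matrix(np.c_[np.cross(y,z),y,z])
def wrist(p,r,q23,d6=250):
    w=p-r.as_matrix()[:,2]*d6;j1=np.arctan2(w[1],w[0])
    e=((R.from_euler('Z',j1)*R.from_euler('Y',q23)).inv()*r).as_euler('ZYZ');return j1,e[0],e[1],(e[2]-np.pi/2+np.pi)%(2*np.pi)-np.pi
E
python3 - <<'E'
from h import *
for n,x,y,a in [('pink',474,400,78.3),('yel',627,67,64),('gre',469,62.5,64),('pur',627.6,267,64),('rackN',487,-300,69.35),('rackF',510,-240,69.35)]:
  for fl in (0,1):
    for q in (1.9,2.3):
      print(n,fl,q,*(np.round(wrist(np.array([x,y,10.]),tilt(a,l,fl),q),2) for l in (45,0,-45)))
E
```

```text
pink 0 1.9 [ 0.48  0.81  0.86 -2.88] [ 0.7   0.    1.24 -2.24] [ 0.84 -0.39  1.93 -2.1 ]
pink 0 2.3 [0.48 1.17 0.64 2.91] [ 0.7   0.    0.84 -2.24] [ 0.84 -0.36  1.56 -1.95]
pink 1 1.9 [0.48 0.81 0.86 0.26] [0.7  0.   1.24 0.91] [ 0.84 -0.39  1.93  1.04]
pink 1 2.3 [ 0.48  1.17  0.64 -0.24] [0.7  0.   0.84 0.91] [ 0.84 -0.36  1.56  1.19]
yel 0 1.9 [-0.17  0.84  1.14  3.1 ] [ 0.11  0.    1.24 -2.58] [ 0.31 -0.55  1.81 -2.35]
yel 0 2.3 [-0.17  1.04  0.9   2.72] [ 0.11  0.    0.84 -2.58] [ 0.31 -0.54  1.46 -2.14]
yel 1 1.9 [-0.17  0.84  1.14 -0.04] [0.11 0.   1.24 0.56] [ 0.31 -0.55  1.81  0.79]
yel 1 2.3 [-0.17  1.04  0.9  -0.42] [0.11 0.   0.84 0.56] [ 0.31 -0.54  1.46  1.  ]
gre 0 1.9 [-0.24  0.84  1.19  3.05] [ 0.13  0.    1.24 -2.56] [ 0.38 -0.51  1.84 -2.29]
gre 0 2.3 [-0.24  1.02  0.95  2.68] [ 0.13  0.    0.84 -2.56] [ 0.38 -0.49  1.49 -2.09]
gre 1 1.9 [-0.24  0.84  1.19 -0.09] [0.13 0.   1.24 0.59] [ 0.38 -0.51  1.84  0.85]
gre 1 2.3 [-0.24  1.02  0.95 -0.46] [ 0.13 -0.    0.84  0.59] [ 0.38 -0.49  1.49  1.05]
pur 0 1.9 [ 0.19  0.82  0.89 -2.91] [ 0.4   0.    1.24 -2.29] [ 0.54
[... 287 characters left out ...]
 0.68  1.65  2.58] [-0.55  0.    1.24  2.95] [-0.24 -0.79  1.42 -2.82]
rackN 0 2.3 [-0.83  0.7   1.34  2.32] [-0.55 -0.    0.84  2.95] [-0.24 -0.88  1.15 -2.52]
rackN 1 1.9 [-0.83  0.68  1.65 -0.56] [-0.55  0.    1.24 -0.19] [-0.24 -0.79  1.42  0.32]
rackN 1 2.3 [-0.83  0.7   1.34 -0.82] [-0.55  0.    0.84 -0.19] [-0.24 -0.88  1.15  0.63]
rackF 0 1.9 [-0.74  0.72  1.59  2.65] [-0.44  0.    1.24  3.06] [-0.13 -0.76  1.5  -2.75]
rackF 0 2.3 [-0.74  0.75  1.29  2.38] [-0.44 -0.    0.84  3.06] [-0.13 -0.83  1.21 -2.46]
rackF 1 1.9 [-0.74  0.72  1.59 -0.49] [-0.44  0.    1.24 -0.08] [-0.13 -0.76  1.5   0.39]
rackF 1 2.3 [-0.74  0.75  1.29 -0.76] [-0.44 -0.    0.84 -0.08] [-0.13 -0.83  1.21  0.68]
```

```bash
python3 - <<'E'
from h import *
moulds(cv2.imread('pics/w2.png'),arm.calibration('wrist'))
y=63.8;m=np.array([np.cos(np.radians(y)),np.sin(np.radians(y)),0])
c=np.array([630,65,0.]);
for z,nm in((0,'mid'),):
  t=c-16*m
  print(t)
  print(delta(t+[0,0,120],tilt(y,45,1)));print(delta(t+[0,0,7],tilt(y,45,1)))
E
```

```text
pink None
yellow [624.3  63.8  78.8  55.   63.7]
green [468.1  57.9  81.4  56.   63.8]
purple None
[622.93590636  50.64386609   0.        ]
(array([  2.3, 184.1,  87.1]), array([-0.6403,  0.5978,  1.539 ]))
(array([  2. , 184.2, 200.1]), array([-0.6403,  0.5978,  1.539 ]))
```

jog_arm(moves=[[[0, 12, 0], [-0.045, 0.042, 0.108], 85], [[0, 30, 0], [-0.09, 0.084, 0.216], 85], [[0, 50, 0], [-0.134, 0.126, 0.323], 85], [[0, 70, 0], [-0.179, 0.167, 0.431], 85], [[0, 90, 5], [-0.224, 0.209, 0.539], 85], [[0, 110, 10], [-0.269, 0.251, 0.646], 85], [[0, 130, 15], [-0.314, 0.293, 0.754], 85], [[0, 150, 20], [-0.352, 0.329, 0.846], 85], [[0, 150, 20], [-0.352, 0.329, 0.846], 85]])

```text
time_s: 6.8
tcp_pos: [611.2, 19.4, 184.1]
tool_rot: [-0.126, 0.573, 0.786, 0.196]
force: [-1.0, -0.7, -0.6]
grip_width: 0.994
gripper_force: 0.0
```

```bash
cat >> h.py <<'E'
def pick(cx,cy,yaw,s=16,z=7,hov=60):
    m=np.array([np.cos(np.radians(yaw)),np.sin(np.radians(yaw)),0]);t=np.array([cx,cy,0.])-s*m;r=tilt(yaw,45,1)
    o,p,_=pose();print('now',p.round(1),o['joints'].round(2),'w',round(o['grip_width']*85.4,1))
    for h in (hov,z): print(h,*delta(t+[0,0,h],r))
E
python3 - <<'E'
from h import *
pick(626,64.5,63.8)
E
```

```text
now [611.2  19.4 184.1] [-0.22  0.44  1.59  0.49  1.24 -0.73] w 84.9
60 [-28.7  -4.7 124.7] [-0.2934  0.2671  0.6881]
7 [-51.  -13.3 172. ] [-0.2934  0.2671  0.6881]
```

jog_arm(moves=[[[-4, -1, 18], [-0.042, 0.038, 0.098], 85], [[-8, -1, 36], [-0.084, 0.076, 0.197], 85], [[-12, -2, 53], [-0.126, 0.114, 0.295], 85], [[-16, -3, 71], [-0.168, 0.153, 0.393], 85], [[-20, -3, 89], [-0.21, 0.191, 0.49], 85], [[-24, -4, 107], [-0.25, 0.23, 0.59], 85], [[-29, -5, 125], [-0.293, 0.267, 0.688], 85], [[-29, -5, 125], [-0.293, 0.267, 0.688], 85], [[-40, -9, 148], [-0.293, 0.267, 0.688], 85]])

```text
time_s: 7.55
tcp_pos: [623.0, 47.7, 40.3]
tool_rot: [-0.198, 0.781, 0.492, 0.329]
force: [1.0, -0.3, 1.6]
grip_width: 1.001
gripper_force: 0.0
```

```bash
python3 - <<'E'
from h import *
pick(626,64.5,63.8)
im,d,c=snap('wrist','w3');moulds(im,c);im,d,c=snap('top','t3');moulds(im,c)
E
```

```text
now [623.   47.7  40.3] [-0.31  0.6   1.96  1.17  0.86 -0.8 ] w 85.5
60 [ 14.3  -4.4 -13.7] [ 0.0067 -0.0023  0.0136]
7 [-23.3  -5.2  23.7] [ 0.0067 -0.0023  0.0136]
pink [507.1 371.7  66.7  10.4  86.9]
yellow [628.9  65.   79.4  55.2  63.9]
green [499.3  81.9  34.4  15.4 -25.7]
purple [628.  256.3  96.1  59.2  64.7]
pink [475.  400.2  79.2  53.6  79.2]
yellow [627.5  65.9  81.7  58.4  63.8]
green [469.1  62.5  74.8  50.8  63.8]
purple [627.6 267.1  77.6  52.7  64. ]
```

View pics/w3.png

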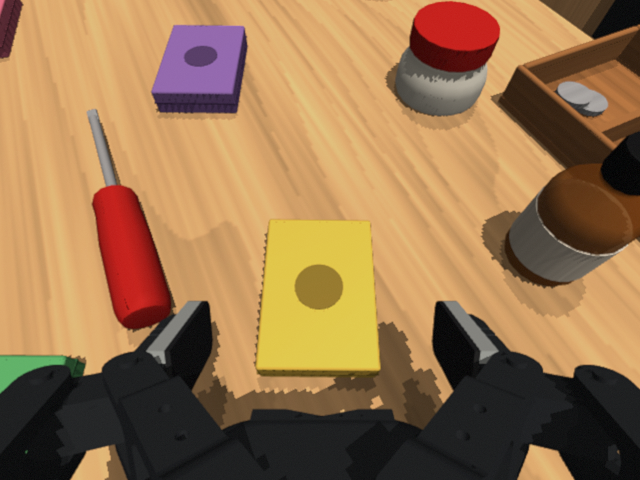

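The wrist view shows the yellow mould centred between the open fingers at about (318,295). The screwdriver and bottle are clear of the fingers. I'll descend and grip.

jog_arm(moves=[[[-8, -2, 9], [0.006, -0.002, 0.013], 85], [[-15, -3.5, 17], [0.006, -0.002, 0.013], 85], [[-22.5, -3.5, 24.5], [0.006, -0.002, 0.013], 85], [[-22.5, -3.5, 24.5], [0.006, -0.002, 0.013], 85], [[-22.5, -3.5, 24.5], [0.006, -0.002, 0.013], 85], [[-22.5, -3.5, 24.5], [0.006, -0.002, 0.013], 40], [[-22.5, -3.5, 24.5], [0.006, -0.002, 0.013], 40], [[-22.5, -3.5, 24.5], [0.006, -0.002, 0.013], 40], [[-22.5, -3.5, 24.5], [0.006, -0.002, 0.013], 40], [[-22.5, -3.5, 24.5], [0.006, -0.002, 0.013], 40]], grip_force=40)

```text
time_s: 8.48
tcp_pos: [620.7, 50.6, 5.9]
tool_rot: [-0.203, 0.785, 0.486, 0.325]
force: [-0.5, -1.3, 6.4]
grip_width: 0.643
gripper_force: 42.8
```

```bash
cat >> h.py <<'E'
RC=np.array([531.8,-186.3]);RY=69.35
ey=np.array([np.cos(np.radians(RY)),np.sin(np.radians(RY))]);ex=np.array([ey[1],-ey[0]])
def place(s,yc,zt,lean=-45,lift=(0,)):
    """s: tcp distance below gripped-end... tcp is s from mould middle toward gripped (upper) end at pick, zt tcp height above bench at pick; yc rack y of mould middle"""
    # at place: mould upright, gripped end up. pick: tcp rel to middle along -m by s, normal offset zt-9 up ; after swing m->down, up-> +ey side
    xy=RC+ey*(yc+(zt-9)); o,p,_=pose();print('now',p.round(1),o['joints'].round(2),'w',round(o['grip_width']*85.4,1),o['force'].round(1))
    for l in lift: print(l,*delta([*xy,12+40+s+l],tilt(RY,lean,1)))
E
python3 - <<'E'
from h import *
o,p,r=pose();print(p,r.as_euler('zyx',degrees=True),r.as_matrix()[:,2].round(3),o['grip_width']*85.4,o['gripper_force'],o['force'])
place(16,-112,p[2],lift=(60,2))
E
```

```text
[620.6999036   50.55613056   5.92130413] [ -70.56782673   18.24240041 -138.09978867] [ 0.313  0.634 -0.707] 54.92980437343834 42.761730551719666 [-0.52687902 -1.34934241  6.39285186]
now [620.7  50.6   5.9] [-0.3   0.66  1.98  1.23  0.83 -0.87] w 54.9 [-0.5 -1.3  6.4]
60 [-172.4   37.  -345.4] [-0.0027 -1.5698 -0.1116]
2 [-213.5   37.1 -304.4] [-0.0027 -1.5698 -0.1116]
```

jog_arm(moves=[[[20, 0, -20], [0, 0, 0], 40], [[48, 0, -48], [0, 0, 0], 40], [[76, 0, -76], [0, 0, 0], 40], [[104, 0, -104], [0, 0, 0], 40], [[92, 3, -134], [0, -0.12, -0.008], 40], [[71, 6, -155], [0, -0.24, -0.017], 40], [[50, 9, -177], [0, -0.37, -0.026], 40], [[30, 12, -197], [-0.001, -0.5, -0.035], 40], [[10, 15, -218], [-0.001, -0.62, -0.044], 40], [[-10, 18, -238], [-0.001, -0.74, -0.053], 40]])

```text
time_s: 9.32
tcp_pos: [558.6, -116.5, 167.3]
tool_rot: [-0.002, 0.837, 0.547, 0.022]
force: [-0.8, 0.5, -1.6]
grip_width: 0.64
gripper_force: 42.8
```

```bash
python3 - <<'E'
from h import *
place(16,-112,6,lift=(100,2))
E
```

```text
now [ 558.6 -116.5  167.3] [-0.25  0.35  1.69  0.04  1.07  0.15] w 54.6 [-0.8  0.5 -1.6]
100 [-189.4    9.8   -7.8] [-7.000e-04 -8.233e-01 -5.910e-02]
2 [-193.1    7.8   90.1] [-7.000e-04 -8.233e-01 -5.910e-02]
```

jog_arm(moves=[[[-25, 1, -1], [0, -0.11, -0.008], 40], [[-50, 3, -2], [0, -0.22, -0.016], 40], [[-75, 4, -3], [0, -0.33, -0.024], 40], [[-100, 5, -4], [0, -0.44, -0.032], 40], [[-125, 7, -5], [0, -0.55, -0.04], 40], [[-150, 8, -6], [0, -0.65, -0.047], 40], [[-170, 9, -7], [-0.001, -0.74, -0.053], 40], [[-189.5, 10, -8], [-0.001, -0.823, -0.059], 40], [[-189.5, 10, -8], [-0.001, -0.823, -0.059], 40], [[-189.5, 10, -8], [-0.001, -0.823, -0.059], 40]])

```text
time_s: 10.15
tcp_pos: [491.4, -291.6, 164.5]
tool_rot: [0.214, 0.761, 0.527, -0.312]
force: [0.3, 0.3, 0.4]
grip_width: 0.641
gripper_force: 42.8
```

```bash
python3 - <<'E'
from h import *
place(16,-112,6,lift=(20,2))
im,d,c=snap('wrist','w4');snap('side','s4')
E
```

```text
now [ 491.4 -291.6  164.5] [-0.16  0.46  1.77 -0.82  1.23  0.61] w 54.8 [0.3 0.3 0.4]
20 [52.   1.  56.1] [-0.0028 -0.0088  0.0033]
2 [64.6  1.1 68.9] [-0.0028 -0.0088  0.0033]
```

View pics/w4.png

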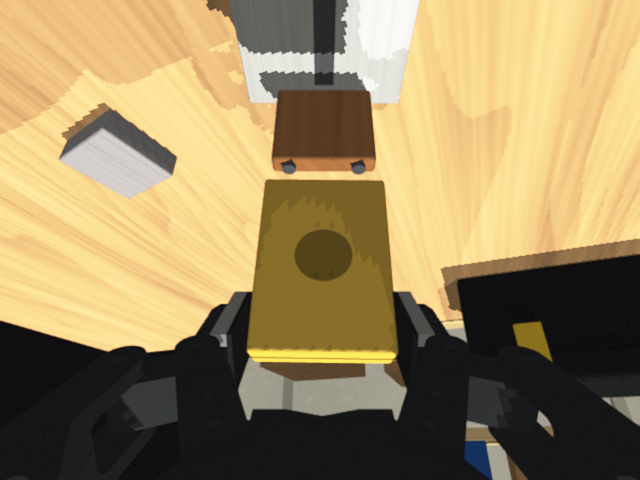

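The view is upside down here. The yellow mould hangs upright, centred on the fence (mould 265–385, fence 273–375 px). I'll lower it.

jog_arm(moves=[[[20, 0, 21], [-0.003, -0.009, 0.003], 40], [[40, 1, 42], [-0.003, -0.009, 0.003], 40], [[52, 1, 56], [-0.003, -0.009, 0.003], 40], [[58, 1, 62.5], [-0.003, -0.009, 0.003], 40], [[62.5, 1, 67], [-0.003, -0.009, 0.003], 40], [[64.5, 1, 69], [-0.003, -0.009, 0.003], 40], [[64.5, 1, 69], [-0.003, -0.009, 0.003], 40], [[64.5, 1, 69], [-0.003, -0.009, 0.003], 40], [[64.5, 1, 69], [-0.003, -0.009, 0.003], 40]])

```text
time_s: 11.0
tcp_pos: [492.3, -294.9, 72.3]
tool_rot: [0.22, 0.76, 0.525, -0.314]
force: [-0.1, -0.3, -0.7]
grip_width: 0.645
gripper_force: 42.8
```

jog_arm(moves=[[[0.7, 0, 0.7], [0, 0, 0], 40], [[0.7, 0, 0.7], [0, 0, 0], 40], [[0.7, 0, 0.7], [0, 0, 0], 40], [[0.7, 0, 0.7], [0, 0, 0], 40]])

```text
time_s: 11.33
tcp_pos: [492.2, -295.2, 71.4]
tool_rot: [0.22, 0.759, 0.525, -0.315]
force: [1.0, 0.4, 5.6]
grip_width: 0.646
gripper_force: 43.4
```

```bash
python3 - <<'E'
from h import *
place(16,-112,6,lift=(0,))
E
```

```text
now [ 492.2 -295.2   71.4] [-0.17  0.59  1.86 -0.9   1.1   0.79] w 55.2 [1.  0.4 5.6]
0 [ 3.  -1.4  1.8] [ 0.0034  0.0033 -0.002 ]
```

Contact felt (5.6 N upward). I'll release and back off.

jog_arm(moves=[[[0, 0, 0], [0, 0, 0], 85], [[0, 0, 0], [0, 0, 0], 85], [[0, 0, 0], [0, 0, 0], 85], [[0, 0, 0], [0, 0, 0], 85], [[0, 0, 0], [0, 0, 0], 85], [[0, 0, -25], [0, 0, 0], 85], [[0, 0, -60], [0, 0, 0], 85], [[0, 0, -100], [0, 0, 0], 85], [[0, 0, -120], [0, 0, 0], 85]])

```text
time_s: 12.08
tcp_pos: [523.3, -213.4, 157.4]
tool_rot: [0.22, 0.76, 0.525, -0.313]
force: [0.9, -1.1, 1.2]
grip_width: 0.996
gripper_force: 0.0
```

```bash
python3 - <<'E'
from h import *
im,d,c=snap('wrist','w5');im,d,c=snap('top','t5');moulds(im,c)
pick(629,265.5,64.2,hov=120)
E
```

```text
pink [474.7 400.2  79.2  52.9  78.4]
yellow [ 495.2 -314.    59.7   20.9  -20.1]
green [465.8  90.2  49.   23.7  21. ]
purple [627.5 267.3  77.6  53.   63.5]
now [ 524.  -213.7  157.3] [-0.02  0.51  1.72 -0.77  1.31  0.7 ] w 84.9
120 [ 358.   -70.9 -306.2] [0.0093 1.5693 0.1036]
7 [ 437.9  -71.8 -226.4] [0.0093 1.5693 0.1036]
```

View pics/w5.png

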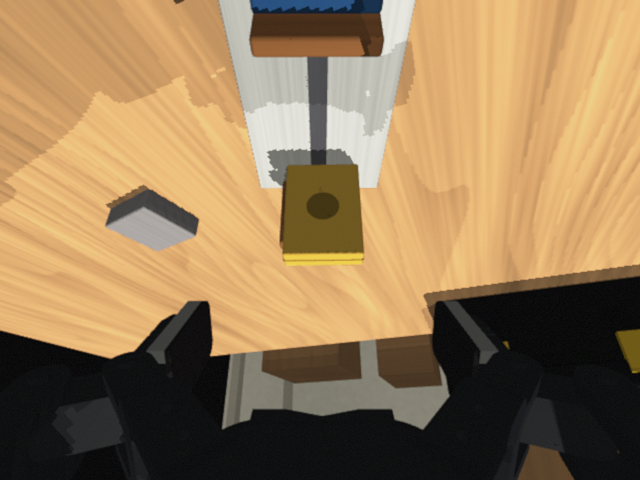

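The yellow mould stands upright at the fence (322,215), and the cheek is clear at the top of the image. Purple is next.

jog_arm(moves=[[[25, -5, -24], [0, 0.118, 0.008], 85], [[50, -10, -49], [0, 0.235, 0.016], 85], [[76, -16, -74], [0.001, 0.353, 0.023], 85], [[101, -21, -98], [0.002, 0.47, 0.031], 85], [[126, -26, -122], [0.003, 0.588, 0.039], 85], [[152, -32, -147], [0.004, 0.706, 0.047], 85], [[177, -37, -172], [0.005, 0.823, 0.055], 85], [[202, -42, -196], [0.006, 0.94, 0.062], 85], [[227, -48, -220], [0.007, 1.058, 0.07], 85], [[252, -53, -245], [0.007, 1.177, 0.078], 85]])

```text
time_s: 13.02
tcp_pos: [595.5, 132.4, 148.5]
tool_rot: [-0.101, 0.827, 0.528, 0.168]
force: [-0.0, 1.2, -0.7]
grip_width: 0.999
gripper_force: 0.0
```

```bash
python3 - <<'E'
from h import *
pick(629,265.5,63.8,hov=60)
E
```

```text
now [595.5 132.4 148.5] [0.02 0.36 1.8  0.47 0.85 0.17] w 85.3
60 [ 75.8 -27.1 127.1] [-0.0036  0.3909  0.0229]
7 [ 55.4 -27.6 176.1] [-0.0036  0.3909  0.0229]
```

jog_arm(moves=[[[19, -7, 30], [-0.001, 0.1, 0.006], 85], [[38, -14, 60], [-0.002, 0.2, 0.012], 85], [[57, -21, 90], [-0.003, 0.3, 0.018], 85], [[76, -27, 127], [-0.004, 0.391, 0.023], 85], [[76, -27, 127], [-0.004, 0.391, 0.023], 85], [[68, -27, 146], [-0.004, 0.391, 0.023], 85], [[68, -27, 146], [-0.004, 0.391, 0.023], 85]])

```text
time_s: 13.6
tcp_pos: [617.9, 249.5, 32.8]
tool_rot: [-0.203, 0.787, 0.489, 0.318]
force: [-0.9, -0.5, -0.3]
grip_width: 0.993
gripper_force: 0.0
```

```bash
cat >> h.py <<'E'
def see(col,z=18):
    c=arm.calibration('wrist');im,d=arm.grab_frame('wrist');lo,hi=HSV[col];hsv=cv2.cvtColor(im,cv2.COLOR_BGR2HSV);m=cv2.inRange(hsv,lo,hi)
    P,u,v=cloud(d,c);k=(m[v,u]>0)&(abs(P[:,2]-z)<4)
    r=cv2.minAreaRect(np.float32(P[k][:,:2]));w,h=r[1];a=r[2]+(90 if w<h else 0);a=(a+90)%180-90
    print(col,np.round(r[0],1),np.round(r[1],1),round(a,1),'n',k.sum(),'z',P[k][:,2].mean().round(1));return r[0][0],r[0][1],a
E
python3 - <<'E'
from h import *
x,y,a=see('purple');pick(x,y,a)
E
```

```text
purple [629.8 266.7] [79.9 55.8] 64.0 n 17967 z 18.0
now [619.4 249.7  35.7] [ 0.07  0.59  2.    1.45  0.66 -0.73] w 85.1
60 [ 19.8   1.8 -14.7] [-0.0028  0.009  -0.0061]
7 [-17.4   2.2  23.1] [-0.0028  0.009  -0.0061]
```

jog_arm(moves=[[[-6, 1, 8], [-0.003, 0.009, -0.006], 85], [[-12, 2, 16], [-0.003, 0.009, -0.006], 85], [[-17.5, 2, 23], [-0.003, 0.009, -0.006], 85], [[-17.5, 2, 23], [-0.003, 0.009, -0.006], 85], [[-17.5, 2, 23], [-0.003, 0.009, -0.006], 40], [[-17.5, 2, 23], [-0.003, 0.009, -0.006], 40], [[-17.5, 2, 23], [-0.003, 0.009, -0.006], 40], [[-17.5, 2, 23], [-0.003, 0.009, -0.006], 40], [[-17.5, 2, 23], [-0.003, 0.009, -0.006], 40]])

```text
time_s: 14.4
tcp_pos: [625.9, 253.1, 12.7]
tool_rot: [-0.201, 0.781, 0.491, 0.329]
force: [-2.7, -3.7, 6.2]
grip_width: 0.639
gripper_force: 42.2
```

```bash
python3 - <<'E'
from h import *
place(18,-90,6,lift=(100,))
E
```

```text
now [625.9 253.1  12.7] [ 0.07  0.64  2.01  1.55  0.66 -0.86] w 54.6 [-2.7 -3.7  6.2]
100 [-260.1  117.6 -486.3] [ 0.0103 -1.5762 -0.1027]
```

jog_arm(moves=[[[20, 0, -20], [0, 0, 0], 40], [[48, 0, -48], [0, 0, 0], 40], [[76, 0, -76], [0, 0, 0], 40], [[104, 0, -104], [0, 0, 0], 40], [[78, 9, -135], [0.001, -0.12, -0.008], 40], [[50, 18, -164], [0.002, -0.24, -0.016], 40], [[22, 27, -193], [0.003, -0.36, -0.024], 40], [[-6, 36, -222], [0.004, -0.48, -0.032], 40], [[-34, 45, -251], [0.004, -0.6, -0.04], 40], [[-62, 54, -281], [0.005, -0.725, -0.047], 40]])

```text
time_s: 15.23
tcp_pos: [571.5, 31.5, 165.9]
tool_rot: [-0.02, 0.835, 0.547, 0.053]
force: [-0.1, 0.6, -2.6]
grip_width: 0.638
gripper_force: 43.0
```

```bash
python3 - <<'E'
from h import *
place(18,-90,6,lift=(100,))
E
```

```text
now [571.5  31.5 165.9] [-0.02  0.33  1.72  0.11  1.02  0.34] w 54.5 [-0.1  0.6 -2.6]
100 [-306.2   55.9  -36.5] [ 0.0061 -0.8945 -0.0594]
```

jog_arm(moves=[[[-36, 7, -4], [0.001, -0.11, -0.007], 40], [[-73, 13, -9], [0.001, -0.22, -0.014], 40], [[-110, 20, -13], [0.002, -0.33, -0.022], 40], [[-147, 27, -18], [0.003, -0.44, -0.029], 40], [[-183, 34, -22], [0.004, -0.55, -0.036], 40], [[-220, 40, -27], [0.004, -0.65, -0.043], 40], [[-257, 47, -31], [0.005, -0.76, -0.05], 40], [[-285, 52, -34], [0.006, -0.85, -0.056], 40], [[-306, 56, -36.5], [0.006, -0.895, -0.059], 40], [[-306, 56, -36.5], [0.006, -0.895, -0.059], 40]])

```text
time_s: 16.07
tcp_pos: [498.2, -272.1, 164.7]
tool_rot: [0.214, 0.76, 0.526, -0.315]
force: [0.2, 0.5, -2.1]
grip_width: 0.636
gripper_force: 43.1
```

jog_arm(moves=[[[0, 0, 0], [0, 0, 0], 40], [[0, 0, 0], [0, 0, 0], 40], [[0, 0, 0], [0, 0, 0], 40]])

```text
time_s: 16.32
tcp_pos: [500.5, -270.1, 166.9]
tool_rot: [0.216, 0.761, 0.527, -0.312]
force: [1.1, -0.5, -1.7]
grip_width: 0.638
gripper_force: 43.1
```

```bash
cat >> h.py <<'E'
def hang(col,name=None):
    """face of a mould seen by the wrist camera: normal, corners in rack frame"""
    c=arm.calibration('wrist');im,d=arm.grab_frame('wrist')
    if name: cv2.imwrite(f'pics/{name}.png',im)
    lo,hi=HSV[col];lo=(lo[0],lo[1]-40,20);hsv=cv2.cvtColor(im,cv2.COLOR_BGR2HSV);m=cv2.inRange(hsv,lo,hi)
    P,u,v=cloud(d,c);k=m[v,u]>0;q=np.c_[(P[k][:,:2]-RC)@ex,(P[k][:,:2]-RC)@ey,P[k][:,2]]
    q=q[(abs(q[:,0])<45)&(q[:,1]>-140)&(q[:,1]<20)]
    for _ in range(4):
        ce=q.mean(0);n=np.linalg.svd(q-ce,full_matrices=False)[2][2];e=abs((q-ce)@n);q2=q[e<max(1.,e.mean())]
        if len(q2)>200:q=q2
    n*=np.sign(n[1]);print(col,'n',n.round(3),'face y at z50',(ce[1]-n[2]/n[1]*(50-ce[2])).round(1),'x',np.percentile(q[:,0],[1,99]).round(1),'z',np.percentile(q[:,2],[1,99]).round(1),len(q))
E
python3 - <<'E'
from h import *
place(18,-90,6,lift=(0,))
hang('purple');hang('yellow','w6')
E
```

```text
now [ 500.5 -270.1  166.9] [-0.12  0.47  1.76 -0.8   1.26  0.63] w 54.5 [ 1.1 -0.5 -1.7]
0 [65.5 -0.2 71.5] [ 0.0005 -0.0073  0.001 ]
purple n [0.008 1.    0.001] face y at z50 -84.4 x [-28.1  25.5] z [113.5 190.6] 19900
yellow n [-0.018  1.     0.002] face y at z50 -104.4 x [-25.1  28. ] z [15.  92.8] 4860
```

Measured: purple hangs upright with a 2 mm gap to yellow, and its bottom is about 100 mm above the plate. I'll lower it straight down.

jog_arm(moves=[[[25, 0, 24], [0, -0.004, 0], 40], [[48, 0, 47], [0, -0.004, 0], 40], [[60, 0, 59], [0, -0.004, 0], 40], [[66, 0, 65], [0, -0.004, 0], 40], [[69, 0, 67.5], [0, -0.004, 0], 40], [[69, 0, 67.5], [0, -0.004, 0], 40], [[69, 0, 67.5], [0, -0.004, 0], 40], [[69, 0, 67.5], [0, -0.004, 0], 40]])

```text
time_s: 17.08
tcp_pos: [501.2, -269.2, 71.2]
tool_rot: [0.218, 0.76, 0.526, -0.314]
force: [-0.5, -0.1, -0.8]
grip_width: 0.637
gripper_force: 43.1
```

jog_arm(moves=[[[0.5, 0, 0.5], [0, 0, 0], 40], [[0.7, 0, 0.7], [0, 0, 0], 40], [[0.7, 0, 0.7], [0, 0, 0], 40], [[0.7, 0, 0.7], [0, 0, 0], 40]])

```text
time_s: 17.42
tcp_pos: [500.4, -269.1, 69.2]
tool_rot: [0.217, 0.76, 0.526, -0.314]
force: [0.6, 0.2, -0.1]
grip_width: 0.638
gripper_force: 43.1
```

```bash
python3 - <<'E'
from h import *
o,p,_=pose();print(p,o['force'])
hang('purple');hang('yellow')
E
```

```text
[ 500.41304226 -269.08347118   69.19126519] [ 0.6028009   0.24966537 -0.14596345]
purple n [ 0.01   1.    -0.005] face y at z50 -83.7 x [-28.6  25.1] z [15.2 92.8] 19648
yellow n [-0.     0.001  1.   ] face y at z50 37462.0 x [-24.6  28.1] z [92.2 93. ] 826
```

jog_arm(moves=[[[0.6, 0, 0.6], [0, 0, 0], 40], [[0.6, 0, 0.6], [0, 0, 0], 40], [[0.6, 0, 0.6], [0, 0, 0], 85], [[0.6, 0, 0.6], [0, 0, 0], 85], [[0.6, 0, 0.6], [0, 0, 0], 85], [[0.6, 0, 0.6], [0, 0, 0], 85], [[0, 0, -25], [0, 0, 0], 85], [[0, 0, -60], [0, 0, 0], 85], [[0, 0, -100], [0, 0, 0], 85], [[0, 0, -120], [0, 0, 0], 85]])

```text
time_s: 18.35
tcp_pos: [532.3, -188.0, 156.6]
tool_rot: [0.218, 0.76, 0.527, -0.312]
force: [1.4, 0.2, 0.8]
grip_width: 1.0
gripper_force: 0.0
```

```bash
python3 - <<'E'
from h import *
hang('purple');hang('yellow')
im,d,c=snap('top','t7');moulds(im,c)
pick(471,59.5,64,hov=140)
E
```

```text
purple n [0.013 1.    0.009] face y at z50 -83.9 x [-29.1  24.5] z [14.4 92.2] 4590
yellow n [-0.002  0.011  1.   ] face y at z50 3769.1 x [-24.7  28.4] z [91.9 93.4] 682
pink [474.7 400.2  79.2  53.4  78.8]
yellow [ 494.7 -314.4   59.2   19.2  -21.1]
green None
purple [ 498.  -290.2   57.6   19.9  -21.1]
now [ 531.2 -189.1  154.7] [ 0.02  0.52  1.7  -0.74  1.34  0.71] w 85.2
140 [ 149.2 -145.1 -127.7] [4.0000e-04 1.5664e+00 1.0640e-01]
7 [ 242.9 -145.1  -33.4] [4.0000e-04 1.5664e+00 1.0640e-01]
```

jog_arm(moves=[[[11, -11, -10], [0, 0.119, 0.008], 85], [[23, -22, -19], [0, 0.238, 0.016], 85], [[34, -33, -29], [0, 0.357, 0.024], 85], [[45, -44, -39], [0, 0.476, 0.032], 85], [[57, -55, -49], [0, 0.595, 0.04], 85], [[68, -66, -58], [0, 0.714, 0.048], 85], [[79, -77, -68], [0, 0.833, 0.057], 85], [[90, -88, -78], [0, 0.952, 0.065], 85], [[102, -99, -87], [0, 1.07, 0.073], 85], [[113, -110, -97], [0, 1.19, 0.081], 85]])

```text
time_s: 19.33
tcp_pos: [478.4, -12.3, 142.4]
tool_rot: [-0.105, 0.825, 0.526, 0.176]
force: [-0.5, 0.9, -0.6]
grip_width: 0.996
gripper_force: 0.0
```

```bash
python3 - <<'E'
from h import *
x,y,a=see('green');pick(x,y,a)
E
```

```text
green [470.5  60.2] [79.7 55.2] 63.9 n 7189 z 18.0
now [474.4 -11.  140.3] [-0.32  0.23  2.04  0.54  0.9  -0.23] w 85.0
60 [ 10.4 -34.3  92.3] [-0.0071  0.3696  0.0165]
7 [-11.  -34.5 140.8] [-0.0071  0.3696  0.0165]
```

jog_arm(moves=[[[3, -9, 23], [-0.002, 0.09, 0.004], 85], [[5, -17, 46], [-0.004, 0.185, 0.008], 85], [[8, -26, 69], [-0.005, 0.28, 0.012], 85], [[10, -34, 92], [-0.007, 0.37, 0.016], 85], [[10, -34, 92], [-0.007, 0.37, 0.016], 85], [[3, -34, 108], [-0.007, 0.37, 0.016], 85], [[-4, -34, 124], [-0.007, 0.37, 0.016], 85], [[-4, -34, 124], [-0.007, 0.37, 0.016], 85]])

```text
time_s: 20.05
tcp_pos: [466.8, 42.9, 23.9]
tool_rot: [-0.201, 0.785, 0.491, 0.32]
force: [-0.3, -0.1, -0.6]
grip_width: 0.998
gripper_force: 0.0
```

```bash
python3 - <<'E'
from h import *
x,y,a=see('green');pick(x,y,a)
E
```

```text
green [470.4  60.7] [80.4 55.3] 63.9 n 19931 z 18.0
now [467.5  43.   25.4] [-0.43  0.51  2.3   1.27  0.82 -1.12] w 85.2
60 [ 25.1  -5.1 -23.8] [-0.0009  0.009   0.004 ]
7 [-12.1  -5.2  14. ] [-0.0009  0.009   0.004 ]
```

jog_arm(moves=[[[-4, -3, 5], [0, 0.009, 0.004], 85], [[-8, -5, 10], [0, 0.009, 0.004], 85], [[-12, -5, 14], [0, 0.009, 0.004], 85], [[-12, -5, 14], [0, 0.009, 0.004], 85], [[-12, -5, 14], [0, 0.009, 0.004], 85], [[-12, -5, 14], [0, 0.009, 0.004], 40], [[-12, -5, 14], [0, 0.009, 0.004], 40], [[-12, -5, 14], [0, 0.009, 0.004], 40], [[-12, -5, 14], [0, 0.009, 0.004], 40], [[-12, -5, 14], [0, 0.009, 0.004], 40]])

```text
time_s: 20.93
tcp_pos: [465.6, 46.2, 9.5]
tool_rot: [-0.201, 0.782, 0.49, 0.327]
force: [-1.8, -1.9, 5.2]
grip_width: 0.639
gripper_force: 42.5
```

```bash
python3 - <<'E'
from h import *
o,p,_=pose();print(p)
place(18,-72,p[2],lift=(100,))
E
```

```text
[465.62076726  46.21229424   9.51737386]
now [465.6  46.2   9.5] [-0.43  0.56  2.32  1.34  0.81 -1.21] w 54.6 [-1.8 -1.9  5.2]
100 [ -64.1  169.4 -290.3] [ 0.008  -1.5718 -0.1044]
```

jog_arm(moves=[[[20, 0, -20], [0, 0, 0], 40], [[48, 0, -48], [0, 0, 0], 40], [[76, 0, -76], [0, 0, 0], 40], [[104, 0, -104], [0, 0, 0], 40], [[91, 13, -118], [0.001, -0.12, -0.008], 40], [[78, 26, -132], [0.001, -0.24, -0.016], 40], [[65, 39, -147], [0.002, -0.36, -0.024], 40], [[52, 52, -161], [0.003, -0.48, -0.032], 40], [[40, 65, -175], [0.003, -0.6, -0.04], 40], [[27, 78, -190], [0.004, -0.72, -0.048], 40]])

```text
time_s: 21.77
tcp_pos: [484.2, -92.8, 163.6]
tool_rot: [-0.006, 0.836, 0.548, 0.032]
force: [-0.9, 1.2, -1.9]
grip_width: 0.64
gripper_force: 43.2
```

```bash
python3 - <<'E'
from h import *
place(18,-72,9.5,lift=(100,))
E
```

```text
now [484.2 -92.8 163.6] [-0.25  0.23  1.88  0.07  1.    0.13] w 54.7 [-0.9  1.2 -1.9]
100 [-137.6   84.7  -12.6] [ 0.0054 -0.8446 -0.0573]
```

jog_arm(moves=[[[-17, 11, -2], [0.001, -0.11, -0.007], 40], [[-34, 21, -3], [0.001, -0.21, -0.014], 40], [[-52, 32, -5], [0.002, -0.32, -0.021], 40], [[-69, 42, -6], [0.003, -0.42, -0.029], 40], [[-86, 53, -8], [0.003, -0.53, -0.036], 40], [[-103, 64, -9], [0.004, -0.63, -0.043], 40], [[-120, 74, -11], [0.005, -0.74, -0.05], 40], [[-137.5, 84.5, -12.5], [0.005, -0.845, -0.057], 40], [[-137.5, 84.5, -12.5], [0.005, -0.845, -0.057], 40], [[-137.5, 84.5, -12.5], [0.005, -0.845, -0.057], 40]])

```text
time_s: 22.6
tcp_pos: [505.8, -250.9, 166.1]
tool_rot: [0.214, 0.76, 0.527, -0.313]
force: [0.0, 0.1, -0.9]
grip_width: 0.643
gripper_force: 43.3
```

jog_arm(moves=[[[0, 0, 0], [0, 0, 0], 40], [[0, 0, 0], [0, 0, 0], 40], [[0, 0, 0], [0, 0, 0], 40]])

```text
time_s: 22.85
tcp_pos: [506.1, -251.6, 168.7]
tool_rot: [0.216, 0.761, 0.526, -0.312]
force: [-0.2, -0.1, -1.3]
grip_width: 0.644
gripper_force: 43.3
```

```bash
python3 - <<'E'
from h import *
place(18,-72,9.5,lift=(100,0))
hang('green');hang('purple')
E
```

```text
now [ 506.1 -251.6  168.7] [-0.09  0.47  1.75 -0.78  1.29  0.64] w 55.0 [-0.2 -0.1 -1.3]
100 [-1.8  1.   0. ] [-0.     -0.0072 -0.0001]
0 [68.4  1.  71.3] [-0.     -0.0072 -0.0001]
green n [0.008 1.    0.014] face y at z50 -60.7 x [-29.2  24.4] z [114.7 191.9] 17211
purple n [ 0.013  1.    -0.008] face y at z50 -83.8 x [-29.   24.5] z [29.8 81.3] 5005
```

jog_arm(moves=[[[25, 0, 25], [0, -0.007, 0], 40], [[48, 1, 48], [0, -0.007, 0], 40], [[60, 1, 61], [0, -0.007, 0], 40], [[66, 1, 67], [0, -0.007, 0], 40], [[69, 1, 70.5], [0, -0.007, 0], 40], [[69, 1, 70.5], [0, -0.007, 0], 40], [[69, 1, 70.5], [0, -0.007, 0], 40], [[70, 1, 71], [0, -0.007, 0], 40], [[70, 1, 71], [0, -0.007, 0], 40], [[70, 1, 71], [0, -0.007, 0], 40]])

```text
time_s: 23.78
tcp_pos: [507.9, -252.3, 69.2]
tool_rot: [0.218, 0.759, 0.526, -0.315]
force: [0.6, 0.2, 2.3]
grip_width: 0.643
gripper_force: 43.5
```

```bash
python3 - <<'E'
from h import *
o,p,_=pose();print(p,o['force'])
hang('green');hang('purple')
E
```

```text
[ 507.8962038  -252.27685757   69.18694955] [0.56676882 0.18783778 2.2923771 ]
green n [0.006 1.    0.007] face y at z50 -62.2 x [-27.5  26.4] z [14.9 92.2] 17327
purple n [0.001 0.002 1.   ] face y at z50 26798.9 x [-28.9  24.2] z [92.1 92.9] 476
```

Contact at 2.3 N. I'll release and retreat.

jog_arm(moves=[[[0, 0, 0], [0, 0, 0], 85], [[0, 0, 0], [0, 0, 0], 85], [[0, 0, 0], [0, 0, 0], 85], [[0, 0, 0], [0, 0, 0], 85], [[0, 0, 0], [0, 0, 0], 85], [[0, 0, -25], [0, 0, 0], 85], [[0, 0, -60], [0, 0, 0], 85], [[0, 0, -100], [0, 0, 0], 85], [[0, 0, -120], [0, 0, 0], 85]])

```text
time_s: 24.63
tcp_pos: [539.0, -170.7, 155.5]
tool_rot: [0.219, 0.76, 0.526, -0.314]
force: [-0.0, -0.8, 0.3]
grip_width: 0.996
gripper_force: 0.0
```

```bash
python3 - <<'E'
from h import *
hang('green')
im,d,c=snap('top','t8');moulds(im,c)
pick(476,398.5,78.5,hov=150)
E
```

```text
green n [0.01  1.    0.008] face y at z50 -62.2 x [-27.8  25.7] z [14.6 92.2] 4739
pink [474.7 400.4  79.4  53.4  78.7]
yellow [ 494.7 -314.4   59.2   19.2  -21.1]
green [ 507.4 -270.2   56.3   19.9  -21. ]
purple [ 497.5 -291.2   57.8   17.8  -21.1]
now [ 539.6 -170.9  155.3] [ 0.05  0.53  1.68 -0.73  1.36  0.72] w 85.2
150 [ 353.7 -256.1 -347. ] [ 0.0049  1.5665 -0.1736]
7 [ 454.7 -256.7 -245.7] [ 0.0049  1.5665 -0.1736]
```

jog_arm(moves=[[[25, -18, -25], [0, 0.113, -0.012], 85], [[51, -37, -50], [0, 0.226, -0.025], 85], [[76, -55, -75], [0, 0.338, -0.037], 85], [[102, -74, -100], [0, 0.45, -0.05], 85], [[127, -92, -125], [0.001, 0.564, -0.062], 85], [[153, -110, -150], [0.002, 0.677, -0.075], 85], [[178, -129, -175], [0.002, 0.79, -0.087], 85], [[204, -147, -200], [0.003, 0.9, -0.1], 85], [[229, -166, -225], [0.003, 1.015, -0.112], 85], [[255, -184, -250], [0.004, 1.128, -0.125], 85]])

```text
time_s: 25.57
tcp_pos: [489.9, 226.8, 148.9]
tool_rot: [-0.119, 0.778, 0.603, 0.127]
force: [-0.6, -0.1, 0.3]
grip_width: 0.993
gripper_force: 0.0
```

```bash
python3 - <<'E'
from h import *
x,y,a=see('pink');pick(x,y,a)
E
```

```text
pink [476.3 400.4] [80.3 55.3] 78.4 n 6529 z 17.9
now [486.7 229.5 147.3] [0.23 0.28 1.92 0.44 0.87 0.2 ] w 84.6
60 [107.4 -47.6 134.5] [-0.0088  0.432  -0.0578]
7 [ 89.1 -45.5 184.2] [-0.0088  0.432  -0.0578]
```

jog_arm(moves=[[[22, -10, 27], [-0.002, 0.09, -0.012], 85], [[43, -19, 54], [-0.004, 0.175, -0.024], 85], [[65, -29, 81], [-0.006, 0.26, -0.036], 85], [[86, -38, 108], [-0.007, 0.35, -0.047], 85], [[107, -47.5, 134], [-0.009, 0.432, -0.058], 85], [[107, -47.5, 134], [-0.009, 0.432, -0.058], 85], [[102, -47, 148], [-0.009, 0.432, -0.058], 85], [[97, -46.5, 162], [-0.009, 0.432, -0.058], 85], [[97, -46.5, 162], [-0.009, 0.432, -0.058], 85]])

```text
time_s: 26.37
tcp_pos: [474.9, 378.4, 26.5]
tool_rot: [-0.238, 0.718, 0.586, 0.291]
force: [0.6, -1.6, -0.1]
grip_width: 0.996
gripper_force: 0.0
```

```bash
python3 - <<'E'
from h import *
x,y,a=see('pink');pick(x,y,a)
E
```

```text
pink [476.3 401.2] [81.  55.5] 78.6 n 18806 z 18.0
now [475.8 379.   28.4] [ 0.33  0.55  2.16  1.61  0.64 -0.93] w 84.6
60 [ 26.3  -3.9 -18.5] [ 0.0028  0.0119 -0.0008]
7 [-10.7  -4.   19.5] [ 0.0028  0.0119 -0.0008]
```

jog_arm(moves=[[[-4, -2, 7], [0.003, 0.012, 0], 85], [[-8, -4, 13], [0.003, 0.012, 0], 85], [[-10.5, -4, 19.5], [0.003, 0.012, 0], 85], [[-10.5, -4, 19.5], [0.003, 0.012, 0], 85], [[-10.5, -4, 19.5], [0.003, 0.012, 0], 85], [[-10.5, -4, 19.5], [0.003, 0.012, 0], 40], [[-10.5, -4, 19.5], [0.003, 0.012, 0], 40], [[-10.5, -4, 19.5], [0.003, 0.012, 0], 40], [[-10.5, -4, 19.5], [0.003, 0.012, 0], 40], [[-10.5, -4, 19.5], [0.003, 0.012, 0], 40]])

```text
time_s: 27.25
tcp_pos: [475.1, 387.2, 10.6]
tool_rot: [-0.242, 0.714, 0.585, 0.3]
force: [-0.4, -3.6, 5.4]
grip_width: 0.638
gripper_force: 42.5
```

```bash
python3 - <<'E'
from h import *
o,p,_=pose();print(p)
place(18,-49,p[2],lift=(100,))
E
```

```text
[475.12678772 387.21659162  10.61288966]
now [475.1 387.2  10.6] [ 0.34  0.59  2.17  1.71  0.66 -1.04] w 54.5 [-0.4 -3.6  5.4]
100 [-307.7  162.4 -536.4] [ 0.0055 -1.5728  0.1791]
```

jog_arm(moves=[[[20, 0, -20], [0, 0, 0], 40], [[48, 0, -48], [0, 0, 0], 40], [[76, 0, -76], [0, 0, 0], 40], [[104, 0, -104], [0, 0, 0], 40], [[77, 10, -132], [0, -0.1, 0.012], 40], [[50, 21, -160], [0, -0.2, 0.023], 40], [[24, 31, -188], [0.001, -0.305, 0.035], 40], [[-3, 42, -216], [0.001, -0.41, 0.047], 40], [[-30, 52, -244], [0.002, -0.51, 0.058], 40], [[-57, 63, -272], [0.002, -0.61, 0.07], 40]])

```text
time_s: 28.08
tcp_pos: [488.6, 165.4, 161.8]
tool_rot: [-0.063, 0.79, 0.606, 0.06]
force: [0.1, -0.1, -1.8]
grip_width: 0.637
gripper_force: 43.2
```

```bash
python3 - <<'E'
from h import *
place(18,-49,10.6,lift=(100,))
E
```

```text
now [488.6 165.4 161.8] [0.2  0.26 1.86 0.2  0.98 0.36] w 54.4 [ 0.1 -0.1 -1.8]
100 [-368.4  127.1  -76. ] [ 0.0048 -0.9556  0.1081]
```

jog_arm(moves=[[[-37, 13, -8], [0, -0.096, 0.011], 40], [[-74, 25, -15], [0, -0.19, 0.022], 40], [[-111, 38, -23], [0.001, -0.287, 0.032], 40], [[-147, 51, -30], [0.002, -0.38, 0.043], 40], [[-184, 64, -38], [0.002, -0.478, 0.054], 40], [[-221, 76, -46], [0.003, -0.573, 0.065], 40], [[-258, 89, -53], [0.003, -0.67, 0.076], 40], [[-295, 102, -61], [0.004, -0.765, 0.086], 40], [[-332, 114, -68], [0.004, -0.86, 0.097], 40], [[-368.5, 127, -76], [0.005, -0.956, 0.108], 40]])

```text
time_s: 28.92
tcp_pos: [514.8, -230.1, 166.3]
tool_rot: [0.216, 0.76, 0.526, -0.315]
force: [-0.2, -0.6, -1.9]
grip_width: 0.639
gripper_force: 43.2
```

jog_arm(moves=[[[0, 0, 0], [0, 0, 0], 40], [[0, 0, 0], [0, 0, 0], 40], [[0, 0, 0], [0, 0, 0], 40], [[0, 0, 0], [0, 0, 0], 40]])

```text
time_s: 29.25
tcp_pos: [514.8, -228.1, 166.7]
tool_rot: [0.215, 0.76, 0.527, -0.313]
force: [0.3, 1.2, -1.1]
grip_width: 0.64
gripper_force: 43.3
```

```bash
python3 - <<'E'
from h import *
place(18,-49,10.6,lift=(100,0))
hang('pink','w9');hang('green')
E
```

```text
now [ 514.8 -228.1  166.7] [-0.05  0.49  1.73 -0.76  1.31  0.66] w 54.7 [ 0.3  1.2 -1.1]
100 [-4.   1.1 -0.7] [-0.001  -0.0064  0.0024]
0 [66.3  1.4 70.5] [-0.001  -0.0064  0.0024]
pink n [0.005 1.    0.007] face y at z50 -37.5 x [-29.3  24.3] z [114.  191.7] 18050
green n [-0.08   0.456 -0.886] face y at z50 -24.0 x [-44.6   2.5] z [32.7 67.7] 1739
```

jog_arm(moves=[[[25, 1, 26], [0, -0.006, 0.002], 40], [[47, 1, 49], [0, -0.006, 0.002], 40], [[59, 1.5, 62], [0, -0.006, 0.002], 40], [[64, 1.5, 68], [0, -0.006, 0.002], 40], [[67.5, 1.5, 71.5], [0, -0.006, 0.002], 40], [[67.5, 1.5, 71.5], [0, -0.006, 0.002], 40], [[67.5, 1.5, 71.5], [0, -0.006, 0.002], 40], [[68.5, 1.5, 72.5], [0, -0.006, 0.002], 40], [[68.5, 1.5, 72.5], [0, -0.006, 0.002], 40], [[68.5, 1.5, 72.5], [0, -0.006, 0.002], 40]])

```text
time_s: 30.18
tcp_pos: [515.3, -231.1, 67.0]
tool_rot: [0.217, 0.76, 0.525, -0.315]
force: [-0.3, 0.6, -1.1]
grip_width: 0.637
gripper_force: 42.2
```

```bash
python3 - <<'E'
from h import *
o,p,_=pose();print(p,o['force'])
hang('pink')
E
```

```text
[ 515.30939491 -231.10641117   67.04120303] [-0.33185833  0.59102322 -1.07998379]
pink n [-0.006  0.974 -0.227] face y at z50 -50.5 x [-27.9  25.7] z [23.8 95.5] 12956
```

```bash
python3 - <<'E'
from h import *
o,p,_=pose();print(p,o['force'],o['grip_width']*85.4)
hang('pink','w10');hang('green');im,d,c=snap('side','s10')
a=cv2.imread('pics/w10.png');b=im[130:300,280:480]
b=cv2.resize(b,(560,480));cv2.imwrite('pics/c10.png',cv2.resize(np.hstack([a,b]),(800,320)))
E
```

```text
[ 515.22933985 -231.17289089   67.01962432] [ 0.22276006 -0.04902921  0.26980653] 54.27495545975588
pink n [-0.006  0.974 -0.227] face y at z50 -50.6 x [-27.9  25.6] z [24.  95.5] 13029
green n [ 0.028  0.71  -0.703] face y at z50 0.3 x [-44.6   0.5] z [12.7 67.2] 1284
```

View pics/c10.png

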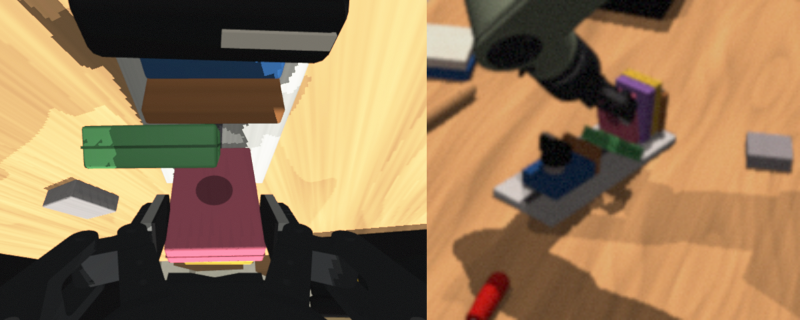

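The green mould has been knocked over and now lies between pink and the cheek at about (150,145), and pink's foot struck it. I'll lift pink and look again.

jog_arm(moves=[[[-20, 0, -20], [0, 0, 0], 40], [[-45, 0, -45], [0, 0, 0], 40], [[-70, 0, -70], [0, 0, 0], 40], [[-90, 0, -90], [0, 0, 0], 40], [[-110, 0, -110], [0, 0, 0], 40], [[-110, 0, -110], [0, 0, 0], 40], [[-110, 0, -110], [0, 0, 0], 40]])

```text
time_s: 30.97
tcp_pos: [515.8, -231.2, 223.9]
tool_rot: [0.218, 0.761, 0.525, -0.314]
force: [0.4, -0.5, -1.7]
grip_width: 0.638
gripper_force: 42.8
```

```bash
python3 - <<'E'
from h import *
o,p,_=pose();print(p)
hang('pink','w11');hang('purple');im,d,c=snap('top','t11');moulds(im,c,40)
im2,d2,c2=snap('side','s11')
a=cv2.imread('pics/w11.png');b=cv2.resize(im2[130:300,280:480],(560,480));e=cv2.resize(im[220:310,380:500],(640,480))
cv2.imwrite('pics/c11.png',cv2.resize(np.hstack([a,b,e]),(800,209)));cv2.imwrite('pics/c11.png',cv2.resize(np.vstack([np.hstack([a,cv2.resize(im2[130:300,280:480],(640,480))]),np.hstack([e,np.zeros_like(a)])])[:, :],(800,600)))
E
```

```text
[ 515.77493401 -231.23217399  223.85767164]
pink n [-0.007  0.973 -0.23 ] face y at z50 -87.7 x [-27.4  26.1] z [177.1 252.2] 15016
purple n [ 0.012  1.    -0.002] face y at z50 -83.9 x [-29.1  24.5] z [26.2 92.6] 4565
pink [ 524.4 -292.1   76.5   25.1  -21.1]
yellow [ 494.1 -307.3   58.7   19.5  -21.2]
green [ 514.3 -182.6   36.    13.4   -2.2]
purple None
```

View pics/c11.png

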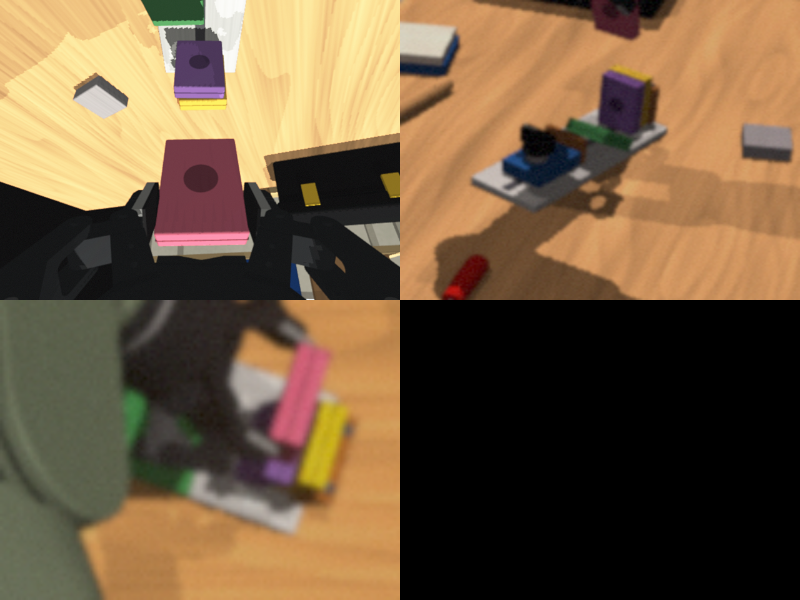

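Purple and yellow still stand. Green lies on the plate near the cheek. I'll measure how far it reaches.

```bash
cat >> h.py <<'E'
def ext(col,n='wrist'):
    c=arm.calibration(n);im,d=arm.grab_frame(n);lo,hi=HSV[col];hsv=cv2.cvtColor(im,cv2.COLOR_BGR2HSV);m=cv2.inRange(hsv,(lo[0],lo[1]-30,15),hi)
    m=cv2.erode(m,np.ones((3,3)));P,u,v=cloud(d,c);k=m[v,u]>0;q=np.c_[(P[k][:,:2]-RC)@ex,(P[k][:,:2]-RC)@ey,P[k][:,2]]
    q=q[(abs(q[:,0])<120)&(abs(q[:,1])<200)]
    print(col,n,len(q),*[np.percentile(q[:,i],[1,50,99]).round(1) for i in range(3)]);return q
E
python3 - <<'E'
from h import *
for n in('wrist','side'):
    q=ext('green',n)
    if len(q)>50:
        t=q[q[:,2]>np.percentile(q[:,2],40)];ce=t.mean(0);print(ce.round(1),np.linalg.svd(t-ce,full_matrices=False)[2][2].round(2),cv2.minAreaRect(np.float32(q[:,:2])))
E
```

```text
green wrist 3546 [-50.8 -25.    1.4] [-52.4 -29.4 -12.8] [29.9 45.6 57.3]
[-25.3 -22.4  50.4] [ 0.01 -0.56  0.83] ((-25.00309944152832, -32.861061096191406), (53.45241928100586, 41.92527770996094), 0.8900957703590393)
green side 127 [-58.  -45.7 -10.2] [-38.6  12.6  20. ] [28.3 63.4 70.9]
[-37.6  12.8  66.1] [-0.01 -0.17 -0.99] ((-44.73350524902344, -0.19622039794921875), (72.93936920166016, 38.058189392089844), 49.10206985473633)
```

Green leans at about 34° with its top on the cheek, shifted about 25 mm in x. I'll first straighten pink in the air and put it next to purple.

jog_arm(moves=[[[0, 0, 0], [0, 0.116, 0], 40], [[0, 0, 0], [0, 0.232, 0], 40], [[0, 0, 0], [0, 0.232, 0], 40], [[0, 0, 0], [0, 0.232, 0], 40]])

```text
time_s: 31.6
tcp_pos: [514.7, -232.3, 222.7]
tool_rot: [0.155, 0.792, 0.546, -0.226]
force: [-0.4, -0.8, -0.7]
grip_width: 0.643
gripper_force: 42.8
```

```bash
python3 - <<'E'
from h import *
_,p,r=pose();print(p,r.as_matrix()[:,2].round(3))
hang('pink');hang('purple')
print('per mm ey',r.inv().apply([*ey,0]).round(3),'up',r.inv().apply([0,0,1]).round(3),'ex',r.inv().apply([*ex,0]).round(3))
E
```

```text
[ 514.7421771  -232.32462863  222.72069607] [-0.189 -0.493 -0.849]
pink n [-0.005  1.    -0.006] face y at z50 -49.0 x [-28.   25.5] z [175.  252.1] 15208
purple n [ 0.014  1.    -0.017] face y at z50 -84.2 x [-29.1  24.6] z [45.5 90.6] 1827
per mm ey [ 0.849 -0.004 -0.528] up [-0.528 -0.001 -0.849] ex [ 0.003  1.    -0.003]
```

jog_arm(moves=[[[-13, 1.5, 8], [0, 0, 0], 40], [[3, 1.5, 34], [0, 0, 0], 40], [[19, 1.5, 59], [0, 0, 0], 40], [[35, 1.5, 85], [0, 0, 0], 40], [[51, 1.5, 110], [0, 0, 0], 40], [[62, 1.5, 128], [0, 0, 0], 40], [[67, 1.5, 136], [0, 0, 0], 40], [[69.5, 1.5, 140], [0, 0, 0], 40], [[69.5, 1.5, 140], [0, 0, 0], 40], [[69.5, 1.5, 140], [0, 0, 0], 40]])

```text
time_s: 32.53
tcp_pos: [512.2, -245.4, 67.5]
tool_rot: [0.156, 0.791, 0.547, -0.225]
force: [-0.1, 0.9, -0.6]
grip_width: 0.636
gripper_force: 42.8
```

```bash
python3 - <<'E'
from h import *
o,p,r=pose();print(p,o['force'])
hang('pink');ext('green')
E
```

```text
[ 512.16033231 -245.36108405   67.47318458] [-0.12100611  0.92765759 -0.56643574]
pink n [-0.009  1.    -0.003] face y at z50 -61.1 x [-26.   27.8] z [21.1 96.8] 14420
green wrist 20754 [-53.4 -25.7   0.9] [-47.   11.3  19.9] [33.1 64.1 72.2]
```

jog_arm(moves=[[[0.4, 0, 3], [0, 0, 0], 40], [[0.7, 0, 4.5], [0, 0, 0], 40], [[0.8, 0, 5.2], [0, 0, 0], 40], [[0.8, 0, 5.2], [0, 0, 0], 40], [[0.8, 0, 5.2], [0, 0, 0], 40]])

```text
time_s: 33.05
tcp_pos: [510.9, -247.7, 63.0]
tool_rot: [0.156, 0.791, 0.547, -0.225]
force: [-1.5, 0.9, 6.0]
grip_width: 0.637
gripper_force: 43.1
```

```bash
python3 - <<'E'
from h import *
o,p,r=pose();print(p,o['force'])
hang('pink')
E
```

```text
[ 510.93719633 -247.70350943   63.01746422] [-1.50332755  0.88309969  6.00010368]
pink n [-0.009  1.     0.004] face y at z50 -63.6 x [-26.3  27.5] z [17.4 92.3] 14360
```

jog_arm(moves=[[[0, 0, 0], [0, 0, 0], 85], [[0, 0, 0], [0, 0, 0], 85], [[0, 0, 0], [0, 0, 0], 85], [[0, 0, 0], [0, 0, 0], 85], [[0, 0, 0], [0, 0, 0], 85], [[0, 0, -20], [0, 0, 0], 85], [[0, 0, -50], [0, 0, 0], 85], [[0, 0, -90], [0, 0, 0], 85], [[0, 0, -130], [0, 0, 0], 85], [[0, 0, -150], [0, 0, 0], 85]])

```text
time_s: 33.93
tcp_pos: [540.9, -172.1, 193.3]
tool_rot: [0.157, 0.791, 0.547, -0.223]
force: [0.4, -0.2, 0.5]
grip_width: 0.996
gripper_force: 0.0
```

```bash
python3 - <<'E'
from h import *
_,p,r=pose();print(p)
hang('pink','w12');hang('purple')
q=ext('green')
t=q
for _ in range(6):
    ce=t.mean(0);n=np.linalg.svd(t-ce,full_matrices=False)[2][2];e=abs((q-ce)@n);t=q[e<2.5]
n*=np.sign(n[2]);print('face',n.round(3),ce.round(1),len(t),[np.percentile(t[:,i],[.5,99.5]).round(1) for i in range(3)])
# in-plane rectangle
d=np.cross([1,0,0],n);d/=np.linalg.norm(d);e1=np.cross(n,d);uv=np.c_[(t-ce)@e1,(t-ce)@d]
r2=cv2.minAreaRect(np.float32(uv));print(r2, 'center rack',(ce+e1*r2[0][0]+d*r2[0][1]).round(1),'e1',e1.round(2),'d',d.round(2))
E
```

```text
[ 540.8995819  -172.08524144  193.28438203]
pink n [-0.009  1.     0.012] face y at z50 -64.2 x [-27.1  26.9] z [16.7 90.2] 2326
purple n [0.001 0.019 1.   ] face y at z50 2163.5 x [-28.7  24.5] z [91.6 93.5] 868
green wrist 4416 [-52.7 -25.7   1. ] [-48.5   6.   19.3] [32.6 62.8 72.4]
face [ 0.01  -0.523  0.852] [-24.9 -13.8  55.5] 2965 [array([-52.3,   1.2]), array([-49.9,  13.6]), array([31.9, 72.6])]
((-0.16626739501953125, 7.0631561279296875), (76.32564544677734, 53.688758850097656), 87.28003692626953) center rack [-25.1 -19.8  51.8] e1 [ 1.    0.   -0.01] d [ 0.   -0.85 -0.52]
```

View pics/w12.png

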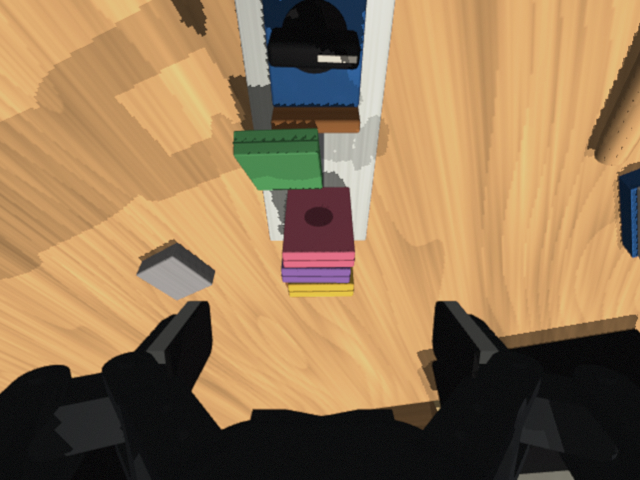

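All three placed moulds stand: pink, purple and yellow at (318,240). Green leans on the cheek at (280,160), with its face centre at rack (-25,-20,52). I'll grip it there near its upper half.

```bash
python3 - <<'E'
from h import *
for z in (100,45):
    t=RC+ex*(-25.2)+ey*(-8);print(z,*delta([*t,z],tilt(RY,-20,1)))
E
```

```text
100 [ 27.8 -28.   89.3] [ 0.0016  0.2041 -0.0003]
45 [ 56.7 -28.1 136.1] [ 0.0016  0.2041 -0.0003]
```

jog_arm(moves=[[[9, -10, 30], [0, 0.1, 0], 85], [[18, -20, 60], [0.001, 0.204, 0], 85], [[28, -28, 89], [0.001, 0.204, 0], 85], [[28, -28, 89], [0.001, 0.204, 0], 85], [[38, -28, 105], [0.001, 0.204, 0], 85], [[48, -28, 121], [0.001, 0.204, 0], 85], [[56.5, -28, 136], [0.001, 0.204, 0], 85], [[56.5, -28, 136], [0.001, 0.204, 0], 85], [[56.5, -28, 136], [0.001, 0.204, 0], 85]])

```text
time_s: 34.83
tcp_pos: [503.8, -185.6, 43.7]
tool_rot: [0.097, 0.81, 0.56, -0.145]
force: [-0.6, 0.1, 0.3]
grip_width: 0.992
gripper_force: 0.0
```

```bash
python3 - <<'E'
from h import *
o,p,r=pose();print(p,o['force'].round(1),((p[:2]-RC)@ex).round(1),((p[:2]-RC)@ey).round(1),r.inv().apply([0,0,1]).round(3))
q=ext('green')
E
```

```text
[ 503.78965627 -185.58248837   43.66097546] [-0.6  0.1  0.3] -26.5 -9.2 [-0.344 -0.005 -0.939]
green wrist 10575 [-53.9 -27.1  -1.2] [-41.   13.4  20.1] [37.8 65.  72.2]
```

jog_arm(moves=[[[0, 0, 0], [0, 0, 0], 40], [[0, 0, 0], [0, 0, 0], 40], [[0, 0, 0], [0, 0, 0], 40], [[0, 0, 0], [0, 0, 0], 40], [[0, 0, 0], [0, 0, 0], 40], [[-3, 0, -8], [0, 0, 0], 40], [[-14, 0, -38], [0, 0, 0], 40], [[-28, 0, -75], [0, 0, 0], 40], [[-42, 0, -115], [0, 0, 0], 40], [[-42, 0, -115], [0, 0, 0], 40]], grip_force=60)

```text
time_s: 35.72
tcp_pos: [508.2, -186.6, 174.4]
tool_rot: [0.103, 0.811, 0.559, -0.139]
force: [1.6, 0.4, -1.0]
grip_width: 0.642
gripper_force: 64.0
```

```bash
python3 - <<'E'
from h import *
o,p,r=pose();print(p,o['grip_width']*85.4,o['gripper_force'])
q=ext('green');hang('pink')
t=RC+ey*(-42);print(delta([*t,165],tilt(RY,38.5,1)))
E
```

```text
[ 508.24142649 -186.59539524  174.41420846] 54.80728221195979 63.99135231971741
green wrist 10427 [-50. -23.   3.] [-39.5  13.3  19.9] [167.1 193.7 200.8]
pink n [-0.009  1.    -0.004] face y at z50 -64.1 x [-27.4  26.6] z [13.9 81.1] 3615
(array([-30. ,  25.4,  14.6]), array([ 0.002 ,  1.0206, -0.0014]))
```

jog_arm(moves=[[[-3, 3, 1], [0, 0.11, 0], 40], [[-7, 6, 3], [0, 0.225, 0], 40], [[-10, 8, 5], [0, 0.34, 0], 40], [[-13, 11, 6], [0, 0.45, 0], 40], [[-17, 14, 8], [0, 0.565, 0], 40], [[-20, 17, 10], [0, 0.68, 0], 40], [[-23, 20, 11], [0, 0.79, 0], 40], [[-27, 23, 13], [0, 0.905, 0], 40], [[-30, 25.5, 14.5], [0, 1.02, 0], 40], [[-30, 25.5, 14.5], [0, 1.02, 0], 40]])

```text
time_s: 36.65
tcp_pos: [514.1, -228.4, 158.3]
tool_rot: [-0.191, 0.779, 0.533, 0.27]
force: [-0.5, 0.5, -3.3]
grip_width: 0.642
gripper_force: 63.8
```

```bash
python3 - <<'E'
from h import *
o,p,r=pose();print(p,o['grip_width']*85.4,o['joints'].round(2))
q=ext('green');hang('green','w13');hang('pink')
print('per mm ey',r.inv().apply([*ey,0]).round(3),'up',r.inv().apply([0,0,1]).round(3),'ex',r.inv().apply([*ex,0]).round(3),'tcp rack',((p[:2]-RC)@ex).round(1),((p[:2]-RC)@ey).round(1))
E
```

```text
[ 514.06119739 -228.38692917  158.25013893] 54.810894607890646 [-0.77  0.49  1.68  0.63  1.34 -0.66]
green wrist 10537 [-29.2  -2.4  23.8] [-58.6 -52.9 -41.6] [127.2 188.5 190.3]
green n [-0.001  0.996 -0.094] face y at z50 -63.3 x [-29.9  24.1] z [133.6 191.5] 1347
pink n [-0.004  0.001  1.   ] face y at z50 38149.9 x [-26.9  27. ] z [91.2 93.1] 1424
per mm ey [ 0.782 -0.007  0.624] up [ 0.624 -0.011 -0.782] ex [ 0.012  1.    -0.004] tcp rack -1.8 -45.6
```

View pics/w13.png

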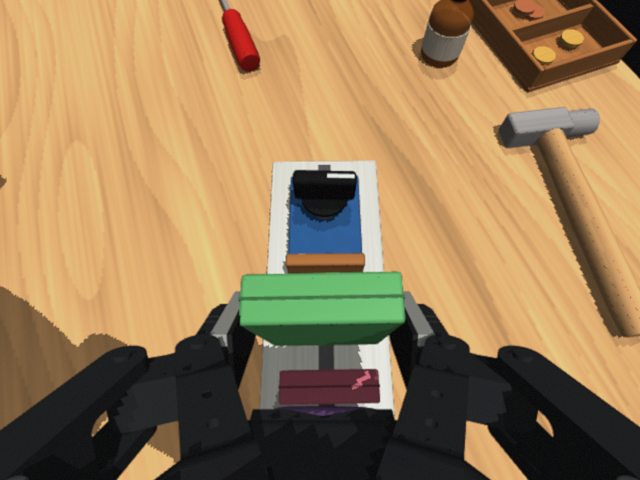

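Green hangs top end up at (322,300), in front of pink. I'll check its tilt from the top-end plane.

```bash
python3 - <<'E'
from h import *
q=ext('green')
t=q[q[:,2]>184]
for _ in range(5):
    ce=t.mean(0);n=np.linalg.svd(t-ce,full_matrices=False)[2][2];t=t[abs((t-ce)@n)<1]
print('top',(n*np.sign(n[2])).round(3),ce.round(1),len(t),[np.percentile(t[:,i],[.5,99.5]).round(1) for i in range(3)])
f=q[(q[:,2]<183)]
for _ in range(5):
    ce=f.mean(0);n=np.linalg.svd(f-ce,full_matrices=False)[2][2];f=f[abs((f-ce)@n)<1]
print('face',(n*np.sign(n[1])).round(3),ce.round(1),len(f),[np.percentile(f[:,i],[.5,99.5]).round(1) for i in range(3)])
E
```

```text
green wrist 10541 [-29.   -2.1  24.1] [-54.9 -49.2 -37.8] [131.3 192.3 194.2]
top [-0.021 -0.083  0.996] [ -2.4 -46.3 192.5] 6544 [array([-29.5,  24.6]), array([-54.9, -37.8]), array([190.7, 194.1])]
face [-0.01   0.999  0.045] [ -1.7 -53.4 159.6] 1866 [array([-27.6,  23.6]), array([-54.7, -51.8]), array([124.8, 182.8])]
```

jog_arm(moves=[[[-5, 2, -4], [0, -0.05, 0], 40], [[-20, 2, 15], [0, -0.05, 0], 40], [[-36, 2, 35], [0, -0.05, 0], 40], [[-50, 3, 53], [0, -0.05, 0], 40], [[-58, 3, 63], [0, -0.05, 0], 40], [[-62, 3, 68], [0, -0.05, 0], 40], [[-62, 3, 68], [0, -0.05, 0], 40], [[-62, 3, 68], [0, -0.05, 0], 40]])

```text
time_s: 37.52
tcp_pos: [517.1, -231.9, 71.9]
tool_rot: [-0.174, 0.783, 0.542, 0.25]
force: [-0.3, 2.8, -3.0]
grip_width: 0.643
gripper_force: 70.1
```

```bash
cat >> h.py <<'E'
def top(col,zmin):
    q=ext(col);t=q[q[:,2]>zmin];f=q[q[:,2]<zmin-2]
    for nm,t in(('top',t),('face',f)):
        if len(t)<60: continue
        for _ in range(5):
            ce=t.mean(0);n=np.linalg.svd(t-ce,full_matrices=False)[2][2];t=t[abs((t-ce)@n)<1]
        print(nm,(n*np.sign(n[1] if nm=='face' else n[2])).round(3),ce.round(1),len(t),[np.percentile(t[:,i],[.5,99.5]).round(1) for i in range(3)])
E
python3 - <<'E'
from h import *
o,p,r=pose();print(p,o['force'].round(1))
top('green',88);hang('pink')
E
```

```text
[ 517.07088404 -231.88189286   71.94701089] [-0.3  2.8 -3. ]
green wrist 10589 [-25.4   1.4  27.6] [-59.7 -53.5 -42.2] [ 39.5 102.4 104.3]
top [-0.023 -0.117  0.993] [  0.8 -49.3 102.6] 3955 [array([-26. ,  28.1]), array([-59.2, -42.5]), array([100.5, 104.2])]
face [-0.012  1.    -0.005] [  2.2 -59.4  64.1] 1540 [array([-22.9,  27.5]), array([-59.8, -58.9]), array([31.9, 85.9])]
pink n [-0.01   0.971  0.24 ] face y at z50 -67.8 x [-26.   28.6] z [48.3 95. ] 1145
```

```bash
python3 - <<'E'
from h import *
for c in('pink','purple','yellow'): top(c,88)
o,p,r=pose();print(p,o['force'].round(1))
E
```

```text
pink wrist 8108 [-25.3   1.4  27.9] [-86.6 -78.3 -69. ] [67.2 92.9 94.5]
top [-0.001 -0.05   0.999] [  1.4 -78.6  92.9] 6607 [array([-25.7,  28.3]), array([-86.9, -70.8]), array([91.7, 94. ])]
face [-0.009  0.998  0.062] [ -0.3 -69.2  68.9] 192 [array([-21.4,  23.2]), array([-70.2, -67.7]), array([46.2, 85.9])]Traceback (most recent call last):
  File "<stdin>", line 2, in <module>
  File "h.py", line 80, in top
    q=ext(col);t=q[q[:,2]>zmin];f=q[q[:,2]<zmin-2]
  File "h.py", line 78, in ext
    print(col,n,len(q),*[np.percentile(q[:,i],[1,50,99]).round(1) for i in range(3)]);return q
                         ~~~~~~~~~~~~~^^^^^^^^^^^^^^^^^^
    return _quantile_unchecked(
        a, q, axis, out, overwrite_input, method, keepdims, weights)
    return _ureduce(a,
                    func=_quantile_ureduce_func,
    ...<5 lines>...
                    overwrite_input=overwrite_input,
                    method=method)
    r = func(a, **kwargs)
    result = _quantile(arr,
                       quantiles=q,
    ...<2 lines>...
                       out=out,
                       weights=wgt)
    slices_having_nans = np.isnan(arr[-1, ...])
                                  ~~~^^^^^^^^^
IndexError: index -1 is out of bounds for axis 0 with size 0
```

Pink is pushed slightly (0.06 rad) because the leaning fingers straddle its top corners. I'll raise green, shift it about 28 mm towards the cheek, and set it down there.

```bash
python3 - <<'E'
from h import *
o,p,r=pose();print(p,o['force'].round(1))
E_=r.inv().apply([*ey,0]);U=r.inv().apply([0,0,1.])
for a,b in((0,20),(28,20),(28,-6),(28,-8.5),(28,-10.5)): print(a,b,(a*E_+b*U).round(1))
E
```

```text
[ 517.00369224 -232.03212685   71.96857171] [ 1.   3.7 -2.4]
0 20 [ 11.6  -0.  -16.3]
28 20 [34.4 -0.1  0. ]
28 -6 [19.3 -0.  21.2]
28 -8.5 [17.8 -0.  23.2]
28 -10.5 [16.7 -0.  24.8]
```

jog_arm(moves=[[[6, 0, -8], [0, 0, 0], 40], [[11.5, 0, -16], [0, 0, 0], 40], [[23, 0, -8], [0, 0, 0], 40], [[34.5, 0, 0], [0, 0, 0], 40], [[34.5, 0, 0], [0, 0, 0], 40], [[29, 0, 8], [0, 0, 0], 40], [[24, 0, 15], [0, 0, 0], 40], [[19.5, 0, 21], [0, 0, 0], 40], [[18, 0, 23], [0, 0, 0], 40], [[18, 0, 23], [0, 0, 0], 40]])

```text
time_s: 38.55
tcp_pos: [527.7, -203.8, 66.9]
tool_rot: [-0.177, 0.783, 0.54, 0.254]
force: [-3.0, 5.0, 21.1]
grip_width: 0.642
gripper_force: 82.9
```

```bash
python3 - <<'E'
from h import *
o,p,r=pose();print(p,o['force'].round(1))
for c in('green','pink','purple'):
    try: top(c,88)
    except Exception: print(c,'-')
E
```

```text
[ 527.65553098 -203.84739241   66.93332945] [-3.   5.  21.1]
green wrist 10634 [-25.5   1.4  27.7] [-29.7 -23.8 -12.5] [34.4 97.4 99.3]
top [-0.023 -0.055  0.998] [  1.1 -20.7  97.6] 6297 [array([-25.9,  28.1]), array([-29.6, -12.4]), array([96. , 99.1])]
face [-0.011  1.     0.006] [  2.1 -29.3  62.5] 1790 [array([-23.8,  27.5]), array([-29.8, -28.9]), array([26.1, 85.9])]
pink wrist 8751 [-25.2   1.4  27.8] [-56.3 -47.9 -39.8] [90.6 92.2 93.8]
top [-0.001 -0.008  1.   ] [  1.3 -48.   92.2] 7550 [array([-25.6,  28.2]), array([-56.6, -39.8]), array([91.2, 93.2])]
purple -
```

The fingers are squeezing pink's top corners too and have drawn it along; it stands at y=-48. Green hangs about 5 mm above the plate. I'll open the fingers gently here and look before retreating.

jog_arm(moves=[[[0, 0, 0], [0, 0, 0], 54], [[0, 0, 0], [0, 0, 0], 56], [[0, 0, 0], [0, 0, 0], 58], [[0, 0, 0], [0, 0, 0], 62], [[0, 0, 0], [0, 0, 0], 68], [[0, 0, 0], [0, 0, 0], 76], [[0, 0, 0], [0, 0, 0], 85], [[0, 0, 0], [0, 0, 0], 85], [[0, 0, 0], [0, 0, 0], 85]])

```text
time_s: 39.45
tcp_pos: [526.6, -206.5, 63.0]
tool_rot: [-0.174, 0.784, 0.541, 0.25]
force: [0.6, 0.7, 0.6]
grip_width: 0.996
gripper_force: 0.0
```

```bash
python3 - <<'E'
from h import *
o,p,r=pose();print(p,o['force'].round(1),o['grip_width'])
for c in('green','pink','purple'):
    try: top(c,86)
    except Exception: print(c,'-')
E
```

```text
[ 526.59866403 -206.49158935   62.9735994 ] [0.6 0.7 0.6] 0.9962300242814824
green wrist 10211 [-24.1   2.4  28.8] [-33.4 -27.2 -16.1] [28.6 91.9 93.5]
top [-0.001 -0.017  1.   ] [  2.3 -24.6  92. ] 6802 [array([-24.6,  29.3]), array([-33.1, -16. ]), array([91., 93.])]
face [ 0.002  1.    -0.003] [  2.4 -33.3  59.3] 1744 [array([-22.8,  27.2]), array([-33.5, -33.1]), array([22.1, 83.9])]
pink wrist 9539 [-25.4   1.3  28.1] [-54.4 -46.4 -37.6] [90.7 92.2 93.8]
top [-0.001  0.019  1.   ] [  1.3 -46.2  92.2] 8278 [array([-25.8,  28.4]), array([-54.6, -37.4]), array([91.2, 93.3])]
purple -
```

Both stand upright. I'll retreat and survey the row.

jog_arm(moves=[[[0, 0, -15], [0, 0, 0], 85], [[0, 0, -40], [0, 0, 0], 85], [[0, 0, -75], [0, 0, 0], 85], [[0, 0, -110], [0, 0, 0], 85], [[0, 0, -150], [0, 0, 0], 85], [[0, 0, -190], [0, 0, 0], 85], [[0, 0, -190], [0, 0, 0], 85]])

```text
time_s: 40.18
tcp_pos: [489.1, -315.1, 223.9]
tool_rot: [-0.167, 0.784, 0.542, 0.251]
force: [1.0, -0.5, 0.1]
grip_width: 0.995
gripper_force: 0.0
```

```bash
python3 - <<'E'
from h import *
o,p,r=pose();print(p,o['joints'].round(2))
im,d,c=snap('wrist','w14')
for k in('green','pink','purple','yellow'):
    try: top(k,86)
    except Exception: print(k,'-')
E
```

```text
[ 489.06750823 -315.10662131  223.9231156 ] [-0.87  0.47  1.5   0.53  1.51 -0.64]
green wrist 1321 [-23.9   2.1  28.8] [-34.  -26.8 -17.4] [86.1 91.7 93.3]
top [-0.003 -0.067  0.998] [  2.5 -25.3  91.7] 871 [array([-24.1,  29.1]), array([-33.9, -17.4]), array([90.2, 93. ])]
pink wrist 2715 [-24.5   1.6  27.2] [-57.5 -56.6 -40.5] [22.1 88.8 93.4]
top [ 0.    -0.054  0.999] [  1.1 -48.5  91.8] 987 [array([-25.3,  27.8]), array([-57.4, -40.4]), array([90.5, 93. ])]
face [-0.011  1.     0.002] [  1.6 -57.   55.2] 1241 [array([-24.2,  27.2]), array([-57.7, -56.3]), array([19.4, 83.7])]
purple wrist 1442 [-29.3  -2.8  23.2] [-100.8  -92.8  -84.4] [90.3 92.  93.6]
top [-0.001  0.005  1.   ] [ -3.1 -92.7  92. ] 1227 [array([-29.6,  23.4]), array([-100.8,  -84.3]), array([91., 93.])]
yellow wrist 1204 [-24.   -2.6  26.9] [-119.9 -110.8 -103.3] [82.2 92.  93.6]
top [-0.     0.009  1.   ] [  -2.5 -110.6   92. ] 1002 [array([-24.2,  27.7]), array([-119.1, -103.2]), array([91.1, 93. ])]
```

View pics/w14.png

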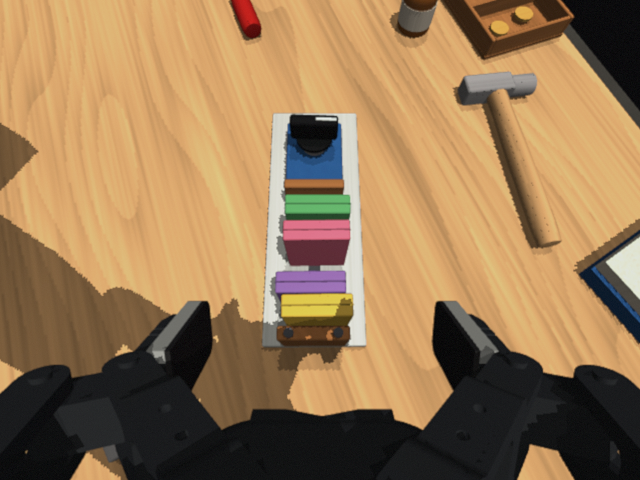

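All four moulds stand in the row: green (318,207), pink (317,240), purple (311,282) and yellow (317,308). The knob is at (314,127). Next I'll grip the knob.

```bash
python3 - <<'E'
from h import *
d=np.load('pics/w14.npy');c=arm.calibration('wrist');P,u,v=cloud(d,c)
x=(P[:,:2]-RC)@ex;y=(P[:,:2]-RC)@ey
m=(abs(x)<35)&(P[:,2]>74)&(P[:,2]<84)&(abs(y-73)<35);r=cv2.minAreaRect(np.float32(P[m][:,:2]));print(m.sum(),r,np.median(y[m]),np.median(x[m]))
m=(abs(x)<29)&(P[:,2]>48)&(P[:,2]<56)&(y>0)&(y<30);print('cheek',np.percentile(y[m],[2,98]))
print(delta([557,-118,150],down(67.5)));print(delta([557,-118,58.5],down(67.5)))
E
```

```text
43 ((550.0562744140625, -110.03660583496094), (7.389625072479248, 41.65194320678711), 69.05618286132812) 77.95304147741261 -4.448843103942308Traceback (most recent call last):
  File "<stdin>", line 5, in <module>
    return _quantile_unchecked(
        a, q, axis, out, overwrite_input, method, keepdims, weights)
    return _ureduce(a,
                    func=_quantile_ureduce_func,
    ...<5 lines>...
                    overwrite_input=overwrite_input,
                    method=method)
    r = func(a, **kwargs)
    result = _quantile(arr,
                       quantiles=q,
    ...<2 lines>...
                       out=out,
                       weights=wgt)
    slices_having_nans = np.isnan(arr[-1, ...])
                                  ~~~^^^^^^^^^
IndexError: index -1 is out of bounds for axis 0 with size 0
```

```bash
python3 - <<'E'
from h import *
print(pose()[1],delta([535,-150,200],down(67.5)))
E
```

```text
[ 487.47841727 -308.56904733  216.37128869] (array([124.7, -11.5, 109.5]), array([ 0.4728, -0.4963, -1.4868]))
```

jog_arm(moves=[[[9, -1, 8], [0.033, -0.035, -0.104], 85], [[17, -2, 15], [0.066, -0.069, -0.208], 85], [[26, -2, 23], [0.099, -0.104, -0.312], 85], [[35, -3, 31], [0.132, -0.139, -0.416], 85], [[44, -4, 38], [0.165, -0.174, -0.52], 85], [[52, -5, 46], [0.199, -0.208, -0.624], 85], [[61, -6, 54], [0.232, -0.243, -0.728], 85], [[70, -6, 61], [0.265, -0.278, -0.833], 85], [[79, -7, 69], [0.298, -0.313, -0.937], 85], [[87, -8, 77], [0.331, -0.347, -1.041], 85]])

```text
time_s: 41.27
tcp_pos: [521.1, -197.0, 204.2]
tool_rot: [-0.058, 0.403, 0.91, 0.082]
force: [-0.6, 0.1, 0.3]
grip_width: 0.996
gripper_force: 0.0
```

```bash
python3 - <<'E'
from h import *
print(pose()[1],delta([535,-150,200],down(67.5)))
E
```

```text
[ 521.14783909 -197.0154266   204.172721  ] (array([24. , 41. , 12.8]), array([ 0.1396, -0.1473, -0.4397]))
```

jog_arm(moves=[[[6, 10, 3], [0.035, -0.037, -0.11], 85], [[12, 20, 6], [0.07, -0.074, -0.22], 60], [[18, 31, 10], [0.105, -0.11, -0.33], 34], [[24, 41, 13], [0.14, -0.147, -0.44], 34], [[24, 41, 13], [0.14, -0.147, -0.44], 34], [[24, 41, 13], [0.14, -0.147, -0.44], 34], [[24, 41, 13], [0.14, -0.147, -0.44], 34]])

```text
time_s: 41.85
tcp_pos: [535.2, -151.8, 200.5]
tool_rot: [-0.0, 0.199, 0.98, 0.0]
force: [0.6, -0.6, -0.8]
grip_width: 0.393
gripper_force: 0.0
```

```bash
cat >> h.py <<'E'
def knob(y0):
    c=arm.calibration('wrist');im,d=arm.grab_frame('wrist');P,u,v=cloud(d,c);x=(P[:,:2]-RC)@ex;y=(P[:,:2]-RC)@ey
    m=(abs(x)<35)&(P[:,2]>74)&(P[:,2]<84)&(abs(y-y0)<30);r=cv2.minAreaRect(np.float32(P[m][:,:2]));print('knob',m.sum(),r,'rack',(x[m].max()+x[m].min())/2,(y[m].max()+y[m].min())/2);return r
E
python3 - <<'E'
from h import *
r=knob(73);o,p,_=pose();print(p,o['joints'].round(2))
for k in('green','pink','purple','yellow'):
    try: top(k,86)
    except Exception: print(k,'-')
print(delta([*r[0],60],down(67.5)))
E
```

```text
knob 1097 ((555.8193359375, -117.9109115600586), (13.51388168334961, 47.015621185302734), 67.03398895263672) rack -1.6985710458944805 72.26955444090447
[ 535.30074826 -152.37937154  200.67097751] [-0.3   0.31  1.66  0.    1.17 -1.47]
green wrist 2983 [-25.5  -3.4  27.4] [-31.9 -19.7 -15.2] [22.9 91.7 93.8]
top [-0.005  0.031  0.999] [  0.8 -24.   92.3] 1382 [array([-25. ,  28.1]), array([-32. , -15.4]), array([91.1, 93.4])]
face [-0.103  0.995 -0.001] [  4.1 -15.9  56.8] 247 [array([-25.4,  15.3]), array([-19.9, -15. ]), array([20.7, 83.7])]
pink wrist 2476 [-26.5  -6.   26.6] [-55.2 -44.7 -38.3] [26.3 92.  93.9]
top [-0.005  0.063  0.998] [ -0.4 -47.2  92.3] 1247 [array([-26.3,  27.1]), array([-55.4, -38.5]), array([90.8, 93.5])]
face [-0.15   0.989 -0.014] [ -9.2 -40.7  70.5] 79 [array([-26.5,  10.7]), array([-44.7, -38.2]), array([21.1, 84. ])]
purple wrist 4357 [-31.   -7.3  21.7] [-99.2 -83.9 -82.7] [21.9 82.5 93.8]
top [-0.005  0.078  0.997] [ -4.8 -91.9  92.3] 1198 [array([-30.8,  22.7]), array([-99.4, -82.9]), array([90.8, 93.5])]
face [-0.019  1.    -0.002] [ -0.5 -83.4  56. ] 1448 [array([-30.8,  21.3]), array([-84.9, -82.6]), array([19.2, 83.8])]
yellow wrist 1332 [-24.1   4.8  28.2] [-117.9 -110.  -102.8] [91.1 92.6 94.1]
top [ 0.002 -0.006  1.   ] [   3.7 -110.5   92.6] 1171 [array([-24.2,  28.7]), array([-118.1, -102.6]), array([91.6, 93.5])]
(array([ -5. ,  40. , 141.1]), array([ 0.0008,  0.0006, -0.0083]))
```

jog_arm(moves=[[[-2, 20, 35], [0, 0, -0.008], 34], [[-5, 40, 70], [0, 0, -0.008], 34], [[-5, 40, 100], [0, 0, -0.008], 34], [[-5, 40, 120], [0, 0, -0.008], 34], [[-5, 40, 132], [0, 0, -0.008], 34], [[-5, 40, 141], [0, 0, -0.008], 34], [[-5, 40, 141], [0, 0, -0.008], 34], [[-5, 40, 141], [0, 0, -0.008], 34], [[-5, 40, 141], [0, 0, -0.008], 34]])

```text
time_s: 42.85
tcp_pos: [556.7, -117.5, 61.3]
tool_rot: [0.002, 0.195, 0.981, 0.0]
force: [1.2, 0.6, 0.3]
grip_width: 0.4
gripper_force: 0.0
```

jog_arm(moves=[[[0, 0, 0], [0, 0, 0], 5], [[0, 0, 0], [0, 0, 0], 5], [[0, 0, 0], [0, 0, 0], 5], [[0, 0, 0], [0, 0, 0], 5], [[0, 0, 0], [0, 0, 0], 5]], grip_force=50)

```text
time_s: 43.27
tcp_pos: [556.5, -117.3, 61.6]
tool_rot: [0.002, 0.194, 0.981, 0.0]
force: [-1.0, 0.2, 5.3]
grip_width: 0.136
gripper_force: 52.4
```

```bash
python3 - <<'E'
from h import *
o,p,r=pose();print(p,o['force'].round(1),o['grip_width']*85.4,o['gripper_force'],'rack y',(p[:2]-RC)@ey,r.inv().apply([*(-ey),0]).round(3))
E
```

```text
[ 556.53605209 -117.27107387   61.57484072] [-1.   0.2  5.3] 11.588496843182545 52.410993576049805 rack y 73.31734139234626 [-0.031 -1.    -0.001]
```

jog_arm(moves=[[[0, -4, 0], [0, 0, 0], 5], [[0, -9, 0], [0, 0, 0], 5], [[-0.5, -14, 0], [0, 0, 0], 5], [[-0.5, -19, 0], [0, 0, 0], 5], [[-1, -24, 0], [0, 0, 0], 5], [[-1, -28, 0], [0, 0, 0], 5], [[-1, -32, 0], [0, 0, 0], 5], [[-1, -36, 0], [0, 0, 0], 5], [[-1, -40, 0], [0, 0, 0], 5], [[-1, -40, 0], [0, 0, 0], 5]])

```text
time_s: 44.1
tcp_pos: [542.4, -154.7, 61.6]
tool_rot: [0.002, 0.195, 0.981, 0.0]
force: [-0.8, 0.2, 5.3]
grip_width: 0.136
gripper_force: 52.4
```

```bash
cat >> h.py <<'E'
def row():
    o,p,r=pose();print(p.round(1),o['force'].round(1),'rack y',((p[:2]-RC)@ey).round(1))
    for k in('green','pink','purple','yellow'):
        try: top(k,86)
        except Exception: print(k,'-')
E
python3 - <<'E'
from h import *
row()
E
```

```text
[ 542.4 -154.7   61.6] [-0.8  0.2  5.3] rack y 33.3
green wrist 10394 [-25.9 -13.2  11. ] [-43.8 -30.5 -26.8] [34.  87.7 93.5]
top [-0.014  0.063  0.998] [ -9.1 -36.7  92.2] 3232 [array([-25.7,   9.6]), array([-44., -27.]), array([90.6, 93.4])]
face [-0.206  0.973 -0.1  ] [ -7.8 -28.6  67.8] 953 [array([-25.9,   8.5]), array([-37.5, -26.7]), array([21.8, 83.9])]
pink wrist 7996 [-27.  -14.8  17.6] [-62.3 -53.5 -45.5] [22.  92.1 93.7]
top [-0.007 -0.003  1.   ] [ -5.5 -54.   92.3] 5013 [array([-26.7,  19.2]), array([-62.6, -45.5]), array([91.3, 93.3])]
face [-1.     0.018 -0.002] [-26.6 -52.5  57.5] 1794 [array([-27.2, -25.7]), array([-61.4, -45.3]), array([16.3, 83.9])]
purple wrist 8005 [-31.3 -18.2  21.9] [-95.6 -83.  -81.5] [17.1 72.6 91.1]
top [-0.017 -1.     0.017] [ 14.1 -82.5  88.6] 587 [array([-0.5, 22.7]), array([-83.5, -81.6]), array([86. , 92.8])]
face [-0.02   0.999 -0.026] [ -6.3 -82.9  73. ] 3529 [array([-31.3,  21.8]), array([-85. , -81.6]), array([25.1, 83.9])]
yellow -
```

jog_arm(moves=[[[0, -2.5, 0], [0, 0, 0], 5], [[0, -5, 0], [0, 0, 0], 5], [[0, -7.5, 0], [0, 0, 0], 5], [[0, -10, 0], [0, 0, 0], 5], [[0, -12.5, 0], [0, 0, 0], 5], [[-0.5, -15, 0], [0, 0, 0], 5], [[-0.5, -17, 0], [0, 0, 0], 5], [[-0.5, -19, 0], [0, 0, 0], 5], [[-0.5, -20, 0], [0, 0, 0], 5]])

```text
time_s: 45.05
tcp_pos: [535.6, -172.8, 61.6]
tool_rot: [0.002, 0.195, 0.981, 0.001]
force: [1.2, 2.7, 5.3]
grip_width: 0.136
gripper_force: 52.4
```

jog_arm(moves=[[[0, -1, 0], [0, 0, 0], 5], [[0, -2, 0], [0, 0, 0], 5], [[0, -2, 0], [0, 0, 0], 5]])

```text
time_s: 45.3
tcp_pos: [535.0, -174.5, 61.6]
tool_rot: [0.002, 0.195, 0.981, 0.001]
force: [1.6, 3.4, 5.1]
grip_width: 0.14
gripper_force: 52.4
```

```bash
python3 - <<'E'
from h import *
row()
E
```

```text
[ 535.  -174.5   61.6] [1.6 3.4 5.1] rack y 12.2
green wrist 10386 [-25.9 -13.3  10.9] [-64.8 -51.6 -47.9] [33.2 87.7 93.5]
top [-0.015  0.066  0.998] [ -9.  -57.7  92.2] 3197 [array([-25.8,   9.5]), array([-65.1, -48.1]), array([90.6, 93.4])]
face [-0.209  0.973 -0.1  ] [ -7.9 -49.8  67.3] 946 [array([-25.9,   8.3]), array([-58.6, -47.7]), array([21.7, 83.9])]
pink wrist 8012 [-27.  -14.8  17.9] [-83.3 -74.6 -66.6] [21.5 92.1 93.7]
top [-0.009 -0.002  1.   ] [ -5.5 -75.   92.4] 5024 [array([-26.7,  19. ]), array([-83.6, -66.6]), array([91.3, 93.4])]
face [-1.     0.017 -0.002] [-26.6 -73.7  57.2] 1823 [array([-27.1, -25.7]), array([-82.3, -66.5]), array([16.3, 83.8])]
purple wrist 8152 [-31.5 -15.   22.5] [-100.3  -89.5  -83.7] [20.4 92.  93.7]
top [-0.011 -0.019  1.   ] [ -0.8 -91.1  92.4] 4468 [array([-30.9,  23. ]), array([-101.,  -84.]), array([91.2, 93.4])]
face [-0.994  0.106 -0.003] [-30.8 -90.6  57.1] 1421 [array([-31.7, -29.2]), array([-98.7, -83.6]), array([16.9, 83.8])]
yellow wrist 161 [16.2 24.3 28.9] [-106.2 -104.1 -102.1] [91.1 92.4 93.7]
top [-0.056 -0.389  0.92 ] [  23.9 -104.1   92.4] 158 [array([16. , 29.2]), array([-106.4, -101.9]), array([91.2, 93.8])]
```

jog_arm(moves=[[[0, -1, 0], [0, 0, 0], 5], [[0, -2, 0], [0, 0, 0], 5], [[0, -2, 0], [0, 0, 0], 5]])

```text
time_s: 45.75
tcp_pos: [534.3, -176.3, 61.6]
tool_rot: [0.002, 0.195, 0.981, 0.001]
force: [1.6, 4.0, 5.1]
grip_width: 0.142
gripper_force: 52.4
```

jog_arm(moves=[[[0, -1, 0], [0, 0, 0], 5], [[0, -1, 0], [0, 0, 0], 5], [[0, -1, 0], [0, 0, 0], 5]])

```text
time_s: 46.0
tcp_pos: [534.0, -177.2, 61.6]
tool_rot: [0.002, 0.195, 0.981, 0.001]
force: [2.2, 2.2, 5.9]
grip_width: 0.132
gripper_force: 52.3
```

jog_arm(moves=[[[0, -1, 0], [0, 0, 0], 5], [[0, -1, 0], [0, 0, 0], 5], [[0, -1, 0], [0, 0, 0], 5]])

```text
time_s: 46.25
tcp_pos: [533.9, -177.5, 61.6]
tool_rot: [0.003, 0.195, 0.981, 0.001]
force: [2.9, 4.7, 4.6]
grip_width: 0.136
gripper_force: 52.3
```

jog_arm(moves=[[[0, -1.5, 0], [0, 0, 0], 5], [[0, -1.5, 0], [0, 0, 0], 5], [[0, -1.5, 0], [0, 0, 0.1], 5], [[0, -1.5, 0], [0, 0, 0.2], 5], [[0, -1.5, 0], [0, 0, 0.3], 5], [[0, -1.5, 0], [0, 0, 0.4], 5], [[0, -1.5, 0], [0, 0, 0.5], 5], [[0, -1.5, 0], [0, 0, 0.6], 5], [[0, -1.5, 0], [0, 0, 0.7], 5], [[0, -1.5, 0], [0, 0, 0.8], 5]])

```text
time_s: 47.08
tcp_pos: [534.2, -177.2, 61.6]
tool_rot: [0.002, 0.564, 0.826, 0.004]
force: [4.9, 12.5, 3.3]
grip_width: 0.138
gripper_force: 52.2
```

jog_arm(moves=[[[0, 0, 0], [0, 0, 0.1], 5], [[0, 0, 0], [0, 0, 0.2], 5], [[0, 0, 0], [0, 0, 0.3], 5], [[0, 0, 0], [0, 0, 0.4], 5], [[0, 0, 0], [0, 0, 0.5], 5], [[0, 0, 0], [0, 0, 0.6], 5], [[0, 0, 0], [0, 0, 0.7], 5], [[0, 0, 0], [0, 0, 0.77], 5], [[0, 0, 0], [0, 0, 0.77], 5], [[0, 0, 0], [0, 0, 0.77], 5]])

```text
time_s: 47.92
tcp_pos: [534.9, -177.2, 61.8]
tool_rot: [0.001, 0.831, 0.556, 0.005]
force: [7.0, 11.7, 4.9]
grip_width: 0.136
gripper_force: 52.3
```

```bash
python3 - <<'E'
from h import *
o,p,r=pose();print(p,o['force'].round(1),o['wrist_torque'].round(2),'y ang',np.degrees(np.arctan2(*r.as_matrix()[:2,1][::-1])),'joint',np.radians(69.35-np.degrees(np.arctan2(*r.as_matrix()[:2,1][::-1]))))
E
```

```text
[ 534.85059705 -177.22437645   61.80349303] [ 7.  11.7  4.9] [ 1.97 -0.91  0.1 ] y ang -22.473918529143614 joint 1.6026297104165848
```

Knob at about 1.6 rad. I'll release, lift away and check.

jog_arm(moves=[[[0, 0, 0], [0, 0, 0], 30], [[0, 0, 0], [0, 0, 0], 30], [[0, 0, 0], [0, 0, 0], 30], [[0, 0, 0], [0, 0, 0], 30], [[0, 0, -20], [0, 0, 0], 30], [[0, 0, -55], [0, 0, 0], 30], [[0, 0, -95], [0, 0, 0], 30], [[0, 0, -135], [0, 0, 0], 30], [[0, 0, -160], [0, 0, 0], 30], [[0, 0, -160], [0, 0, 0], 30]])

```text
time_s: 48.75
tcp_pos: [534.1, -181.5, 226.7]
tool_rot: [0.005, 0.831, 0.556, 0.004]
force: [0.6, 0.7, 0.8]
grip_width: 0.352
gripper_force: 0.0
```

jog_arm(moves=[[[0, 0, 0], [0, 0, 0], 30], [[0, 0, 0], [0, 0, 0], 30], [[0, 0, 0], [0, 0, 0], 30]])

```text
time_s: 49.0
tcp_pos: [530.2, -179.8, 218.4]
tool_rot: [-0.001, 0.831, 0.556, -0.001]
force: [0.9, -0.2, -0.2]
grip_width: 0.352
gripper_force: 0.0
```

```bash
python3 - <<'E'
from h import *
knob(10);row();snap('wrist','w15')
E
```

```text
knob 990 ((533.1873779296875, -177.72760009765625), (47.33418273925781, 12.659395217895508), 67.87750244140625) rack -1.6805834326387368 8.52456702365901
[ 530.3 -179.8  218.4] [-0.1 -0.5  0.2] rack y 5.5
green wrist 2147 [-23.7  -0.5  23.5] [-67.7 -52.6   2.2] [ 55.2  91.3 219.8]
top [-0.001 -0.887  0.462] [ -1.  -56.3  96.6] 149 [array([-24.1,  20.8]), array([-60. ,   8.1]), array([ 90.9, 220.4])]
face [-0.001  1.     0.005] [  0.4 -52.   69.5] 802 [array([-23.6,  26.6]), array([-52.7, -51.2]), array([54.1, 83.9])]
pink wrist 1049 [-25.5  -1.6  21. ] [-86.3 -78.2  -4.8] [ 91.   92.5 223.6]
top [-0.005 -0.862  0.506] [ -2.7 -76.9  95.1] 152 [array([-25.6,  20.9]), array([-80. ,  -1.8]), array([ 91. , 222.7])]
purple wrist 1085 [-29.1  -2.6  23. ] [-103.8  -96.   -88. ] [91.  92.6 94.3]
top [-0.008 -0.459  0.888] [ -2.5 -96.   92.6] 169 [array([-29.5,  23.6]), array([-97.8, -93.9]), array([91.1, 93.7])]
yellow wrist 713 [-22.8   8.8  27.1] [-121.4 -113.8   -6.1] [ 91.1  92.6 246. ]
top [-0.025 -0.813  0.582] [  16.8 -111.7   96.6] 75 [array([-12.4,  27.2]), array([-116.2,   -5.6]), array([ 91.1, 244.3])]
```

View pics/w15.png

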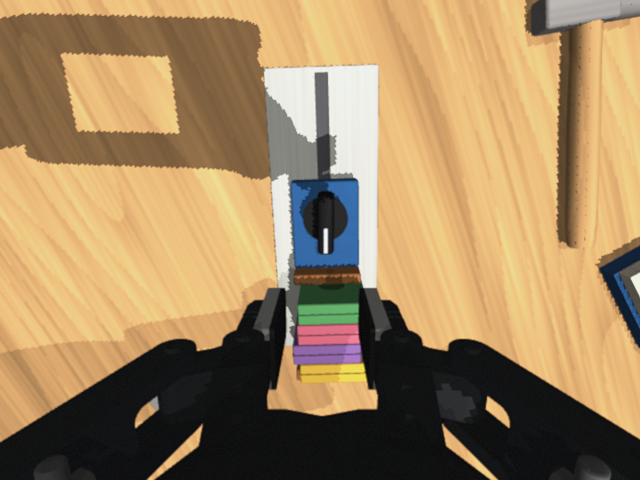

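The row is closed: green, pink, purple and yellow stand together at (328,330), and the knob bar lies along the row at (325,222). The arm is clear of everything, so I'll hand in.

```bash
python3 -c "
from bench import arm
print(arm.finish_job())"
```

```text
the job is handed in; nothing more can be done
None
```

I handed the job in with all four moulds present (pink, purple, yellow, green) standing closed together between fence and cheek and the knob tight at about 1.6 rad; hand-in returned no verdict. Green was knocked over once during the run and I stood it back up.

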